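Put the edger's gauge pins away under their twist-lock cover

ROBOT

A 6-joint arm with a two-finger parallel gripper is mounted at the origin on the work surface. World frame = base frame: x ahead of the robot, y to its left, z up, the work surface at z = 0. Lengths are in m, angles in rad, forces in N, time in s.
With the tool pointing down it reaches from about 0.25 to 0.8 m from the base axis. Payload 3.9 kg.
Tool frame: the origin (TCP) lies at the very end of the fingers, on their centre line; the grasp point (between the pads) lies ctrl.grasp_offset behind it (ctrl.grasp_offset is the distance from the TCP to the grasp point, in m); z points along the fingers, y is the direction in which the jaws open and shut (so a half turn about z gives the same grasp; the last joint's range is limited). The gripper opens to 85 mm and grips with 20 to 120 N. Pads are 22 mm wide; open, the fingers measure 114 mm over their backs; the gripper's body (76 mm by 85 mm) begins 54 mm behind the grasp point. The pads swing forward as they close: fully open they stand 13 mm farther back than shut.
Start: joints at [1.188, 0.26, -0.138, 1.173, 0, 1.571], TCP at [0.196, 0.487, 0.231] pointing down, gripper open.
Joint ranges: [-2.78, 2.78], [-0.83, 1.72], [-1.28, 1.37], [-1.9, 2.12], [-1.57, 1.48], [-3.14, 3.14]. Speed limits (rad/s): [2.57, 2.57, 3.14, 3.14, 3.14, 3.14].

INTERFACE

Orientations are given as a rotation vector (axis times angle).
In Python, from plant import ctrl, read_camera, nets gives the robot as it stands. The module is installed in compiled form; this text tells all that it offers.
- The arm moves only by the tool drive_tool, never from a script. Its argument "plan" is one flat list of numbers, 7 for each row, row after row: the shift along the tool's x, y, z in mm, then the turn, a rotation vector about the tool's x, y, z in rad, then the finger opening in mm, from 0 to 85.4. In form: [dx, dy, dz, rx, ry, rz, claw, dx, dy, dz, rx, ry, rz, claw, ...]. A call has 1 to 12 rows; each row shifts and turns the pose as measured when the row begins, along the tool's axes as they then stand; what a row does not reach is not made up. A row lasts 1/12 s, in which the tool goes at most 41.7 mm and 7.16 degrees, less where a joint would pass 70% of its speed; a pose out of reach is approached as far as the arm can. A call is refused whole if a number of a shift passes 41.7 or a number of a turn 0.125, either way. A call with a gripper value outside its range is refused whole. The fingers move at their own pace and stop on an object; "newtons" is the grip in N (left out, the last holds). Time passes only in rows, so rows that do not move let the fingers close. It gives the time, the measured TCP pose, the force and the opening at its end, in the units of the state.
- ctrl.observe(): the state, without advancing time (a new reading comes with each control period).
- read_camera(name): name is "scene" or "top"; returns a dict with "frame" (384x512x3 uint8, red, green, blue), "intrinsics" (3x3 intrinsics, pixels), "eye" and "attitude" of the camera in the world. Camera axes: x right, y down, z forward; pixel columns grow to the right and rows downward; lengths in m; the calibration is good to about 2 mm. A picture is of the moment at which its call begins. There is no depth.
- ctrl.job_done(): hands the job in, once; it reports no verdict.
Trained networks look in the newest picture that a camera, given by its name, has taken for a name from the list of things; names that differ only in an ending like _2 or _b are one class to them, and where a whole thing is asked for, a point or a joint stands for the part that bears it (a point fixed in the world has none). Each returns a list of dicts, best first, with "p" (0 to 1); they miss things now and then, are a little off and sometimes report something else, mostly with a low value. They report only what shows in the picture. A call takes as long as a camera call. They do not tell look-alikes from the thing itself.
- nets.masks_of(name, camera): "pixels" (384x512 bool, what is visible of it) and "box" ([left, top, right, bottom] in pixels, round what is visible of it).
The state is a dict: "time_s": time; "q": joint angles; "qvel": joint speeds; "joint_efforts": joint torques, N m; "position": TCP position; "tool_rot": TCP orientation; "force": force on the tool from outside, world axes, zero at the start; "torque": the same for the moment, N m; "grip_width": finger opening in m.
Only numpy, scipy, OpenCV 4.12 (cv2) and the standard library are available. Lean on these libraries where they do the work, as an engineer would, in place of code of your own. Each camera call takes 0.05 s, during which the arm holds its last target. There are 200 camera calls.

TASK

Put the lens edger's setting pins back in their base. First unlock the cover: it has a part-turn thread that may be right- or left-handed and cannot be told by eye, so try gently both ways, and when it turns freely, lift it off and stand it upright on the round rubber pad. Then press every pin on the table, steel end down, fully home into the base's blind holes, one to a hole, set the cover back over them and turn it back home so that it is locked as before; leave the other things where they are.

Things in the scene. Friction and masses are not known exactly. Their poses are not given: they have to be found in the camera images.
- base: fixed aluminium block 180 x 180 x 45 mm with four blind holes in its top; origin at the centre of its underside, z up. On its top, at its own +x and -x, stand two grey keepers (see point keeper)
- keeper (a point): middle of the top of the keeper at the base's +x, 75 mm from the base's centre; its twin is at -x. Each is an overhanging tab 50 mm long along base y (25 mm either side), reaching in to 64 mm from the base's centre, underside 10 mm and top 20 mm above the block's top; closed on its outer side from 76 mm outward. The cover's two lugs lie under the tabs when locked
- cover: loose grey plastic bell, open below, 120 mm outer and 108 mm inner diameter, 70 mm high (64 mm inside), about 0.35 kg; origin at the centre of its lower rim, z up; at the start it stands locked on the base's top (rim 45 mm above the table). Two orange lugs at the rim, at its +x and -x, reach 72 mm from its axis, 14 mm wide, 8 mm high. A half turn of the cover makes no difference
- cover_grip (a point): middle of the top of the orange grip bar on the cover, 98 mm above the rim; the bar runs along cover x, 80 mm long, 14 mm wide (y), 28 mm high; z up
- lug (a point): centre of the lug at cover +x. Locked: cover x in line with base x, lugs under the tabs, cannot be lifted. One way it hits a hard stop after 3 degrees; the other way (clockwise or not, differs from start to start) it turns freely, and from 30 degrees on the lugs are clear and it lifts off (45 to 60 is safe). To lock: lower it turned to that same side, turn back to the stop
- pad: fixed round black rubber pad, 170 mm across, 4 mm thick; origin at the centre of its underside
- pin0: freestanding gauge pin, upright at the start; steel shank 34 mm across and 45 mm high (sharp-edged, flat-ended) below a blue plastic handle 22 mm across and 45 mm high, 90 mm in all, about 0.22 kg, low centre of mass; origin at the centre of its underside, z up along the pin. May be absent.
- pin1: freestanding gauge pin, upright at the start; steel shank 34 mm across and 45 mm high (sharp-edged, flat-ended) below a blue plastic handle 22 mm across and 45 mm high, 90 mm in all, about 0.22 kg, low centre of mass; origin at the centre of its underside, z up along the pin. May be absent.
- pin2: freestanding gauge pin, upright at the start; steel shank 34 mm across and 45 mm high (sharp-edged, flat-ended) below a blue plastic handle 22 mm across and 45 mm high, 90 mm in all, about 0.22 kg, low centre of mass; origin at the centre of its underside, z up along the pin. May be absent.
- pin3: freestanding gauge pin, upright at the start; steel shank 34 mm across and 45 mm high (sharp-edged, flat-ended) below a blue plastic handle 22 mm across and 45 mm high, 90 mm in all, about 0.22 kg, low centre of mass; origin at the centre of its underside, z up along the pin. May be absent.
- hole0 (a point): centre of the mouth of blind hole 0 in the base's top, 45 mm above the table when the base is upright: 35.4 mm wide, no chamfer, 35 mm deep; the four holes lie in a square, 48 mm apart, under the cover. A pin fully home stands 55 mm above the mouth. Any pin fits any hole; z up
- hole1 (a point): centre of the mouth of blind hole 1 in the base's top, 45 mm above the table when the base is upright: 35.4 mm wide, no chamfer, 35 mm deep; the four holes lie in a square, 48 mm apart, under the cover. A pin fully home stands 55 mm above the mouth. Any pin fits any hole; z up
- hole2 (a point): centre of the mouth of blind hole 2 in the base's top, 45 mm above the table when the base is upright: 35.4 mm wide, no chamfer, 35 mm deep; the four holes lie in a square, 48 mm apart, under the cover. A pin fully home stands 55 mm above the mouth. Any pin fits any hole; z up
- hole3 (a point): centre of the mouth of blind hole 3 in the base's top, 45 mm above the table when the base is upright: 35.4 mm wide, no chamfer, 35 mm deep; the four holes lie in a square, 48 mm apart, under the cover. A pin fully home stands 55 mm above the mouth. Any pin fits any hole; z up
- spray: bystander: white bottle with a blue cap, 64 mm across, 170 mm tall; origin under its centre
- case: bystander: black spectacle case 65 x 160 x 40 mm; origin under its centre
- driver: bystander: screwdriver lying down, 160 mm long
- tray: bystander: yellow lens tray 150 x 110 x 35 mm; origin under its centre
- blank_a: bystander: clear lens blank, 68 mm across, 13 mm thick; origin under its centre
- blank_b: bystander: green lens blank, 68 mm across, 13 mm thick; origin under its centre
- tub: bystander: white jar with a green lid, 72 mm across, 80 mm tall; origin under its centre
Mind the look-alikes: they are no part of the job. What is shaped like the pin0 but yellow is not meant. Several things have the shape of the cover; the one meant has the colours described above.

How it is judged:
By the outcome, as a careful person would: the job done as asked, in the order asked, and still so for the second after the job is handed in, with the robot touching nothing.
Of pin0, pin1, pin2, pin3 only 3 to 4 are there at a start; the rules pass over those that are not, and their reading is None.
At some moment in a run one of pin0, pin1, pin2, pin3 may be knocked a few centimetres aside while the robot is not near it.
It also fails if it takes over 192 s, if anything falls off the work surface, if the arm or the gripper's body presses on something with over 40 N, if the wrist force passes 120 N, or if a joint passes its speed limit or range.

## Working session

There is one attempt and no reset: what is moved stays moved. The work goes in short steps, Python scripts to look and compute and a tool call to move; the robot and the scene stay as the last step left them, time stands still between calls to the robot, and variables do not carry over. Pictures are saved under pics/ and viewed, about 12 in all and at most 16, crops included, and the job is handed in when it is done.

Besides the shell and the picture viewer there is one more tool, called as name(argument=value, ...) on one line, values as JSON. drive_tool: Moves the arm, as the interface text tells. Its arguments: {"type":"object","properties":{"plan":{"type":"array","items":{"type":"number"}},"newtons":{"type":"number"}},"required":["plan"]}

```bash
mkdir -p pics; cat > h.py <<'E'
import numpy as np, cv2
from plant import ctrl, read_camera, nets
from scipy.spatial.transform import Rotation as R
def cam(n):
    d=read_camera(n); d['K']=np.array(d['intrinsics']); d['eye']=np.array(d['eye'],float)
    A=np.array(d['attitude'],float)
    d['R']=A if A.shape==(3,3) else R.from_rotvec(A).as_matrix()
    return d
def ray(d,u,v,z):
    w=d['R']@np.linalg.solve(d['K'],[u,v,1.]); t=(z-d['eye'][2])/w[2]
    return d['eye']+t*w
def proj(d,P):
    c=d['R'].T@(np.array(P,float)-d['eye']); p=d['K']@c; return p[:2]/p[2]
def save(d,f,box=None,s=1):
    im=d['frame'][...,::-1]
    if box: l,t,r,b=box; im=im[t:b,l:r]
    cv2.imwrite('pics/'+f,cv2.resize(im,None,fx=s,fy=s,interpolation=cv2.INTER_CUBIC))
def st():
    o=ctrl.observe(); print('t',round(o['time_s'],2),'p',np.round(o['position'],4),'rot',np.round(o['tool_rot'],3),'F',np.round(o['force'],1),'T',np.round(o['torque'],2),'w',round(o['grip_width'],4)); return o
E
python3 - <<'E'
from h import *
o=st(); print(ctrl.grasp_offset)
for n in('scene','top'):
    d=cam(n); save(d,n+'0.png',s=1.5); print(n,d['eye'],d['attitude'],d['K'].tolist())
    for k in('base','cover','cover_grip','pad','pin0'):
        for m in nets.masks_of(k,n)[:7]:
            ys,xs=np.nonzero(m['pixels']); print(k,round(m['p'],2),np.round(m['box']),xs.mean().round(1),ys.mean().round(1))
E
```

```text
t 0.0 p [0.1958 0.4863 0.2305] rot [-5.980e-01 -3.084e+00  3.000e-03] F [ 0.1 -0.1 -0.5] T [ 0.01 -0.02 -0.04] w 0.085
0.0187
scene [ 1.40289144 -0.12515538  1.10036281] [-1.923313   -1.65238786  0.63292795] [[391.6832118337431, 0.0, 250.63811327194068], [0.0, 391.6832118337431, 193.70304328923805], [0.0, 0.0, 1.0]]
base 0.71 [146. 186. 200. 243.] 175.1 221.7
base 0.41 [303. 176. 350. 211.] 326.4 194.1
cover 0.82 [176. 153. 209. 188.] 191.1 168.3
cover 0.66 [150. 184. 194. 222.] 171.2 203.1
cover_grip 0.89 [174. 149. 208. 185.] 190.3 167.8
cover_grip 0.62 [151. 184. 191. 223.] 171.3 203.1
pad 0.85 [303. 178. 350. 211.] 326.1 194.2
pin0 0.76 [284. 177. 297. 204.] 287.3 192.8
pin0 0.71 [252. 195. 255. 215.] 253.7 205.3
pin0 0.71 [242. 174. 262. 186.] 250.8 180.5
pin0 0.64 [272. 221. 282. 244.] 275.2 232.9
pin0 0.52 [261. 177. 267. 199.] 262.0 188.0
top [ 0.22458436 -0.00467617  1.69097684] [-2.10550781  2.14100599 -0.20829651] [[420.62899918413297, 0.0, 262.5454148464265], [0.0, 420.62899918413297, 196.02274069055213], [0.0, 0.0, 1.0]]
base 0.58 [309. 174. 354. 223.] 328.7 202.3
base 0.28 [234. 138. 269. 154.] 252.9 143.3
cover 0.68 [300. 237. 330. 267.] 314.8 252.3
cover 0.6 [317. 181. 347. 214.] 332.1 198.3
cover_grip 0.92 [301. 236. 332. 272.] 315.0 252.6
cover_grip 0.81 [316. 182. 351. 214.] 332.3 197.8
cover_grip 0.27 [283. 153. 297. 165.] 290.4 158.6
pad 0.87 [173. 191. 214. 230.] 192.0 210.4
pin0 0.48 [243. 163. 253. 174.] 246.9 167.2
pin0 0.48 [221. 203. 234. 214.] 228.0 207.4
pin0 0.45 [254. 194. 261. 202.] 259.9 197.0
pin0 0.43 [247. 212. 251. 220.] 249.9 216.1
```

View pics/scene0.png

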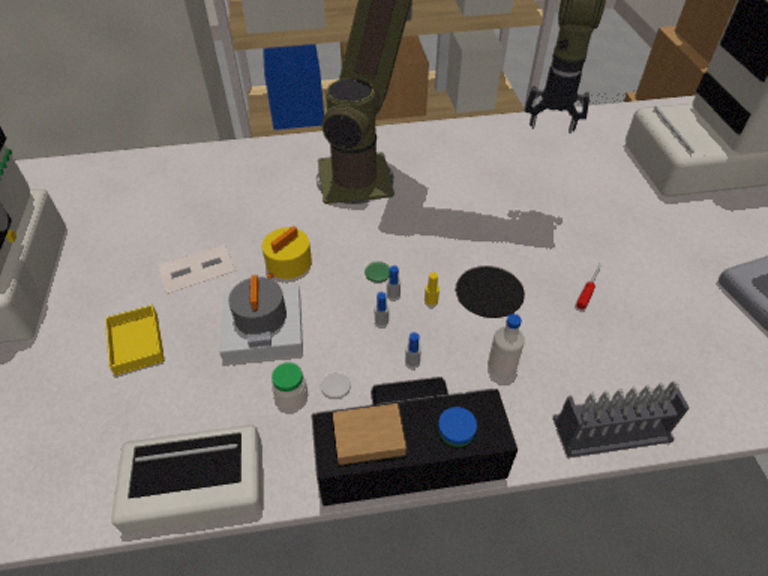

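View pics/top0.png

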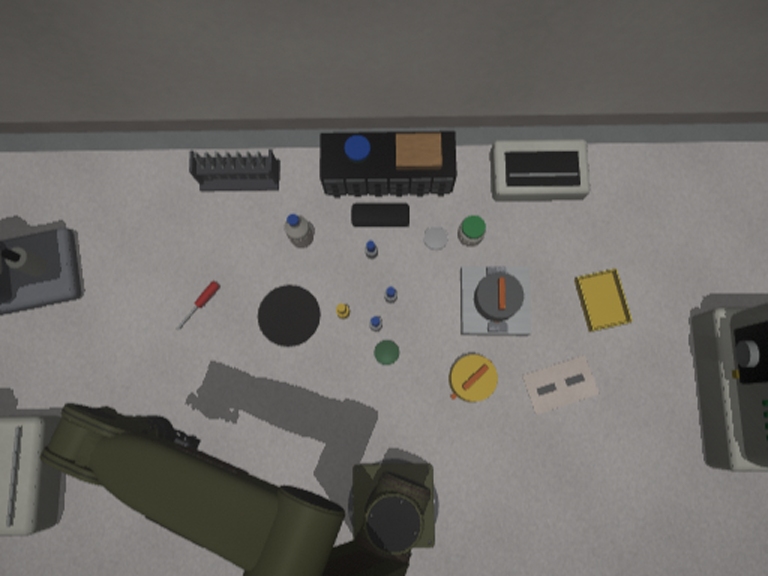

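Three blue pins (top view ×1.5: (371,249), (391,294), (376,322)); the yellow one at (343,311) is the look-alike. The grey cover on the base (500,297) is the one meant, and the yellow cover (474,377) is the look-alike. Next I'll enlarge and measure.

```bash
cat >> h.py <<'E'
def blobs(d,kind,mn=8):
    hsv=cv2.cvtColor(d['frame'],cv2.COLOR_RGB2HSV)
    lo,hi={'blue':((105,120,40),(128,255,255)),'orange':((3,140,90),(14,255,255))}[kind]
    m=cv2.inRange(hsv,lo,hi); n,l,s,c=cv2.connectedComponentsWithStats(m)
    return [(s[i,4],c[i],np.argwhere(l==i)[:,::-1]) for i in range(1,n) if s[i,4]>=mn]
def axis(d,pts,z):
    P=np.array([ray(d,u,v,z)[:2] for u,v in pts]); c=P.mean(0); w,V=np.linalg.eigh(np.cov((P-c).T)); a=V[:,1]
    return c,np.degrees(np.arctan2(a[1],a[0])),np.ptp((P-c)@a)
def tri(d1,p1,d2,p2):
    w=[d['R']@np.linalg.solve(d['K'],[*p,1.]) for d,p in((d1,p1),(d2,p2))]
    A=np.c_[w[0],-w[1]]; t=np.linalg.lstsq(A,d2['eye']-d1['eye'],rcond=None)[0]
    a=d1['eye']+t[0]*w[0]; b=d2['eye']+t[1]*w[1]; return (a+b)/2,np.linalg.norm(a-b)
E
python3 - <<'E'
from h import *
t=cam('top'); s=cam('scene')
for n,d in(('top',t),('scene',s)):
    for a,c,p in blobs(d,'blue'): print(n,'blue',a,c.round(1),'at z.0675',ray(d,*c,.0675)[:2].round(3))
    for a,c,p in blobs(d,'orange'): print(n,'or',a,c.round(1),[x if np.isscalar(x) else x.round(3) for x in axis(d,p,.143)])
m=nets.masks_of('pad','top')[0]['pixels']; ys,xs=np.nonzero(m); print('pad',ray(t,xs.mean(),ys.mean(),.004))
save(t,'tc.png',(220,150,360,260),5.5); save(s,'sc.png',(140,160,300,260),5)
E
```

```text
top blue 244 [237.8  98.1] at z.0675 [0.95 0.08]
top blue 39 [194.9 146. ] at z.0675 [0.747 0.254]
top blue 20 [246.8 163. ] at z.0675 [0.673 0.046]
top blue 21 [260. 194.] at z.0675 [ 0.546 -0.005]
top blue 22 [250.  213.7] at z.0675 [0.469 0.035]
top or 77 [334.4 195.5] [array([ 0.521, -0.284]), np.float64(177.88716042589763), np.float64(0.07665622711910465)]
top or 80 [316.6 250.7] [array([ 0.317, -0.209]), np.float64(131.87596224338944), np.float64(0.07574518233977154)]
top or 8 [302.  263.5] [array([ 0.271, -0.154]), np.float64(175.7999165837107), np.float64(0.010771278676247416)]
scene blue 1894 [195.7  57.3] at z.0675 [-0.432 -0.149]
scene blue 59 [262.1 183.1] at z.0675 [0.469 0.04 ]
scene blue 60 [254.  200.7] at z.0675 [ 0.545 -0.001]
scene blue 75 [342.  213.6] at z.0675 [0.647 0.28 ]
scene blue 74 [275.5 228. ] at z.0675 [0.671 0.05 ]
scene blue 522 [304.7 282.8] at z.0675 [0.877 0.097]
scene or 113 [189.5 159. ] [array([ 0.383, -0.206]), np.float64(137.9388334253173), np.float64(0.08589542004969883)]
scene or 9 [179.7 183.4] [array([ 0.495, -0.243]), np.float64(-151.0902103674917), np.float64(0.013817371195488187)]
scene or 97 [169.1 194.8] [array([ 0.54 , -0.279]), np.float64(179.48335111981774), np.float64(0.0921735937258823)]
pad [0.49528177 0.27121967 0.004     ]
```

View pics/tc.png

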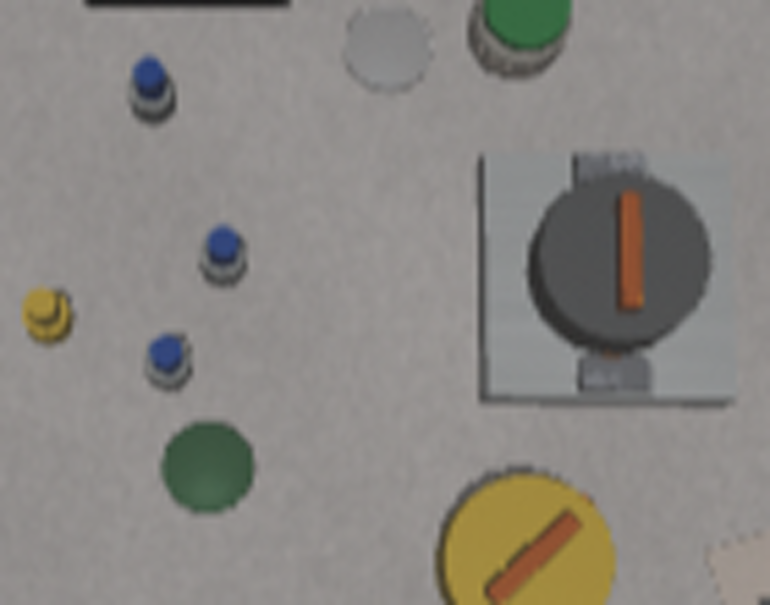

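View pics/sc.png

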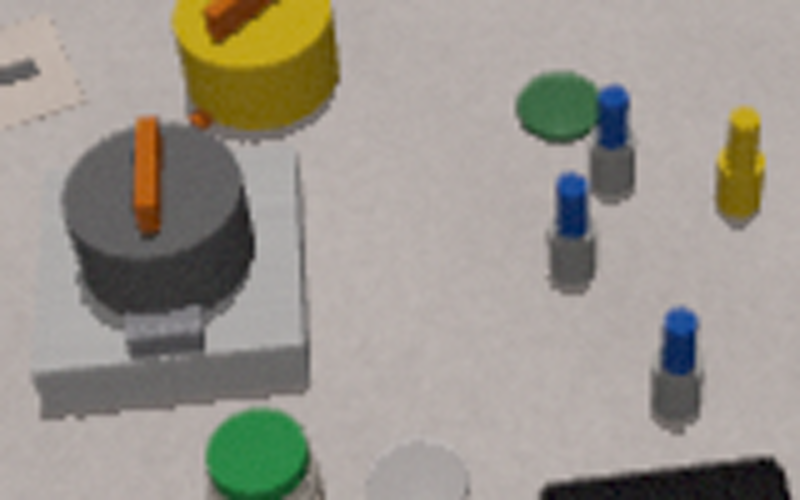

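The crops confirm it: grey cover with orange bar at top-image (334,196), pins blue over steel. Next I fit the cover and base pose from the bar's silhouette in both cameras.

```bash
cat >> h.py <<'E'
def box(c,yaw,hx,hy,z0,z1):
    a=np.radians(yaw); r=np.array([[np.cos(a),-np.sin(a)],[np.sin(a),np.cos(a)]])
    return np.array([[*(r@[i*hx,j*hy]+c),z] for i in(-1,1) for j in(-1,1) for z in(z0,z1)])
def cyl(c,r,z0,z1):
    t=np.linspace(0,2*np.pi,24,endpoint=False); return np.array([[c[0]+r*np.cos(a),c[1]+r*np.sin(a),z] for a in t for z in(z0,z1)])
def sil(d,P,k=8):
    h=cv2.convexHull(np.array([proj(d,p) for p in P],np.float32))
    m=cv2.moments(h); return np.array([m['m10'],m['m01']])/m['m00'], 0.5*np.degrees(np.arctan2(2*m['mu11'],m['mu20']-m['mu02'])),m['m00']
def down(psi):
    a=np.radians(psi); return np.array([[-np.sin(a),np.cos(a),0],[np.cos(a),np.sin(a),0],[0,0,-1]]).T
def psi_now(o): M=R.from_rotvec(o['tool_rot']).as_matrix(); return np.degrees(np.arctan2(M[1,1],M[0,1]))
def go(x,y,z,psi=None,n=None):
    """rows (tool axes, mm/rad) from the present pose to a tool-down pose"""
    o=ctrl.observe(); p0=np.array(o['position']); M0=R.from_rotvec(o['tool_rot']).as_matrix()
    if psi is None: psi=psi_now(o)
    d=np.array([x,y,z])-p0; tot=R.from_matrix(M0.T@down(psi)).as_rotvec()
    k=int(np.ceil(max(np.linalg.norm(d)*1000/38,np.linalg.norm(tot)/.115,1))); n=n or k
    print('psi',round(psi_now(o),2),'->',round(psi,2),'rows',n,'world mm',(d*1000).round(1),'tot turn',tot.round(4))
    for i in range(n):
        M=M0@R.from_rotvec(tot*i/n).as_matrix(); print((M.T@d*1000/n).round(1).tolist(),(tot/n).round(4).tolist())
E
python3 - <<'E'
from h import *
from scipy.optimize import least_squares
t=cam('top'); s=cam('scene')
def pick(d,c): return min(blobs(d,'orange'),key=lambda b:np.hypot(*(b[1]-c)))
bt,bs=pick(t,(334,195)),pick(s,(169,195))
def ang(p):
    q=p-p.mean(0); C=np.cov(q.T); return .5*np.degrees(np.arctan2(2*C[0,1],C[0,0]-C[1,1]))
print('areas',bt[0],bs[0])
def f(v,cams=((t,bt),(s,bs))):
    r=[]
    for d,b in cams:
        c,a,A=sil(d,box(v[:2],v[2],.04,.007,.115,.143)); da=(a-ang(b[2])+90)%180-90
        r+=[*(c-b[1]),da/5]
    return r
for cs in(((t,bt),(s,bs)),((t,bt),),((s,bs),)):
    q=least_squares(f,[.52,-.284,0],args=(cs,)); print(q.x.round(4),q.fun.round(2))
print([round(sil(d,box(q.x[:2],q.x[2],.04,.007,.115,.143))[2]) for d in(t,s)])
# base: edge mask from nets
for n,d in(('top',t),('scene',s)):
    m=nets.masks_of('base',n)[0]; ys,xs=np.nonzero(m['pixels']); print(n,np.round(m['box'],1),len(xs))
    P=[proj(d,p) for p in box([.525,-.284],0,.09,.09,.045,.0451)]; print(np.round(P,1)[::2].tolist())
# pins
for c in [(246.8,163),(260,194),(250,213.7)]:
    print('pin')
    for d,kk in((t,c),(s,{246.8:(275.5,228),260:(254,200.7),250:(262.1,183.1)}[c[0]])):
        b=min(blobs(d,'blue'),key=lambda b:np.hypot(*(b[1]-kk)))
        q=least_squares(lambda v:sil(d,cyl(v,.011,.045,.09))[0]-b[1],[.55,0]); print(q.x.round(4))
go(.52,-.284,.23,90)
E
```

```text
areas 77 94
[ 0.5246 -0.2838  0.    ] [-0.75 -0.21 -0.32 -0.86 -0.38 -0.43]
[ 0.52  -0.284  0.   ] [-0.62  0.99 -0.32]
[ 0.526  -0.2815  0.    ] [-0.16 -0.15 -0.44]
[109, 127]
top [310.5 176.5 353.3 222.7] 1156
[[354.0, 221.3], [308.4, 222.1], [351.4, 176.9], [306.7, 177.6]]
scene [144.1 186.8 202.8 244.7] 1452
[[146.7, 193.9], [196.9, 188.1], [145.2, 234.8], [200.0, 227.9]]
pin
[0.6726 0.0454]
[0.6709 0.0501]
pin
[ 0.5462 -0.0052]
[ 0.5457 -0.0015]
pin
[0.4685 0.0352]
[0.4692 0.0395]
psi 68.07 -> 90 rows 23 world mm [ 323.9 -771.    -1.3] tot turn [ 0.     -0.     -0.3828]
[-25.6, -25.8, 0.1] [0.0, -0.0, -0.0166]
[-25.2, -26.3, 0.1] [0.0, -0.0, -0.0166]
[-24.7, -26.7, 0.1] [0.0, -0.0, -0.0166]
[-24.3, -27.1, 0.1] [0.0, -0.0, -0.0166]
[-23.8, -27.5, 0.1] [0.0, -0.0, -0.0166]
[-23.3, -27.9, 0.1] [0.0, -0.0, -0.0166]
[-22.9, -28.3, 0.1] [0.0, -0.0, -0.0166]
[-22.4, -28.6, 0.1] [0.0, -0.0, -0.0166]
[-21.9, -29.0, 0.1] [0.0, -0.0, -0.0166]
[-21.4, -29.4, 0.1] [0.0, -0.0, -0.0166]
[-21.0, -29.7, 0.1] [0.0, -0.0, -0.0166]
[-20.5, -30.1, 0.1] [0.0, -0.0, -0.0166]
[-20.0, -30.4, 0.1] [0.0, -0.0, -0.0166]
[-19.4, -30.7, 0.1] [0.0, -0.0, -0.0166]
[-18.9, -31.0, 0.1] [0.0, -0.0, -0.0166]
[-18.4, -31.4, 0.1] [0.0, -0.0, -0.0166]
[-17.9, -31.7, 0.1] [0.0, -0.0, -0.0166]
[-17.4, -31.9, 0.1] [0.0, -0.0, -0.0166]
[-16.8, -32.2, 0.1] [0.0, -0.0, -0.0166]
[-16.3, -32.5, 0.1] [0.0, -0.0, -0.0166]
[-15.7, -32.8, 0.1] [0.0, -0.0, -0.0166]
[-15.2, -33.0, 0.1] [0.0, -0.0, -0.0166]
[-14.6, -33.3, 0.1] [0.0, -0.0, -0.0166]
```

drive_tool(plan=[-25,-26,0,0,0,-0.0166,85,-25,-26,0,0,0,-0.0166,85,-24.5,-26.5,0,0,0,-0.0166,85,-24,-27,0,0,0,-0.0166,85,-24,-27.5,0,0,0,-0.0166,85,-23,-28,0,0,0,-0.0166,85,-23,-28,0,0,0,-0.0166,85,-22.5,-28.5,0,0,0,-0.0166,85,-22,-29,0,0,0,-0.0166,85,-21.5,-29.5,0,0,0,-0.0166,85,-21,-30,0,0,0,-0.0166,85,-20.5,-30,0,0,0,-0.0166,85])

```text
time_s: 1.95
position: [0.3727, 0.0787, 0.2304]
tool_rot: [0.246, 3.125, 0.014]
force: [0.8, 1.3, -0.2]
grip_width: 0.085
```

drive_tool(plan=[-20,-30.5,0,0,0,-0.0166,85,-19.5,-31,0,0,0,-0.0166,85,-19,-31,0,0,0,-0.0166,85,-18.5,-31.5,0,0,0,-0.0166,85,-18,-31.5,0,0,0,-0.0166,85,-17,-32,0,0,0,-0.0166,85,-17,-32,0,0,0,-0.0166,85,-16,-32,0,0,0,-0.0166,85,-16,-32,0,0,0,-0.0166,85,-15,-32,0,0,0,-0.0166,85,-15,-32,0,0,0,-0.0166,85])

```text
time_s: 2.87
position: [0.5426, -0.3043, 0.2309]
tool_rot: [-0.046, 3.127, 0.013]
force: [1.5, -0.1, -0.8]
grip_width: 0.085
```

```bash
python3 - <<'E'
from h import *
from scipy.optimize import least_squares
o=st(); print(np.round(o['q'],2))
t=cam('top'); s=cam('scene')
for d,k in((t,(246.8,163)),(s,(275.5,228))):pass
go(.523,-.283,.16,90)
E
```

```text
t 2.87 p [ 0.5426 -0.3043  0.2309] rot [-0.046  3.127  0.013] F [ 1.5 -0.1 -0.8] T [-0.03 -0.06  0.01] w 0.085
[-0.52  0.42  0.11  1.24  0.01 -0.55]
psi 91.43 -> 90 rows 3 world mm [-21.4  24.5 -69.5] tot turn [0.0064 0.0157 0.0249]
[7.3, 8.2, 23.1] [0.0021, 0.0052, 0.0083]
[7.2, 8.2, 23.1] [0.0021, 0.0052, 0.0083]
[7.2, 8.2, 23.1] [0.0021, 0.0052, 0.0083]
```

drive_tool(plan=[7,8,23,0.002,0.005,0.008,85,7,8,23,0.002,0.005,0.008,85,7,8,23,0.002,0.005,0.008,85,0,0,0,0,0,0,85,0,0,0,0,0,0,85])

```text
time_s: 3.38
position: [0.5236, -0.2841, 0.158]
tool_rot: [0.006, 3.14, 0.001]
force: [0.1, -0.1, 0.6]
grip_width: 0.0852
```

```bash
python3 - <<'E'
from h import *
o=st(); t=cam('top'); s=cam('scene')
save(s,'g1.png',(120,110,240,230),5)
go(.523,-.283,.120,90)
E
```

```text
t 3.38 p [ 0.5236 -0.2841  0.158 ] rot [6.00e-03 3.14e+00 1.00e-03] F [ 0.1 -0.1  0.6] T [ 0.01 -0.02  0.03] w 0.0852
psi 89.76 -> 90 rows 2 world mm [ -1.    1.5 -38.7] tot turn [ 0.      0.0021 -0.0042]
[0.6, 0.8, 19.3] [0.0, 0.001, -0.0021]
[0.5, 0.8, 19.3] [0.0, 0.001, -0.0021]
```

View pics/g1.png

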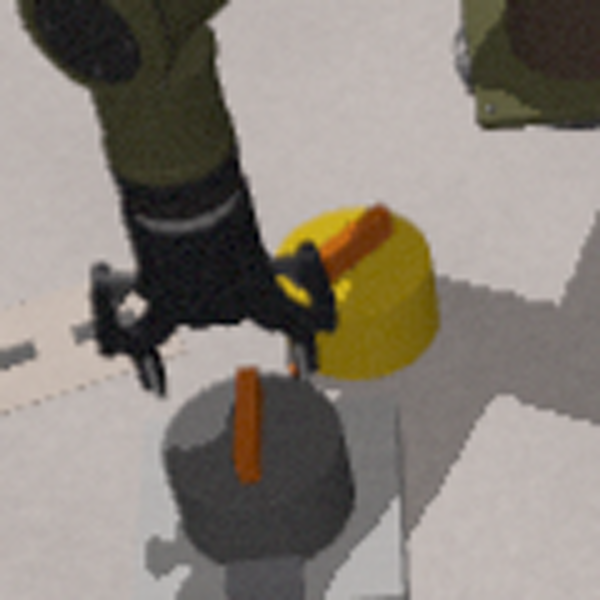

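```bash
python3 - <<'E'
from h import *
s=cam('scene'); t=cam('top')
for z in(.158,.171): print(z,proj(s,[.5236,-.2841,z]).round(1),[proj(s,[.5236,-.2841+e,z]).round(1) for e in(-.05,.05)])
print(proj(s,[.523,-.283,.143]).round(1),[b[1].round(1) for b in blobs(s,'orange')])
# finer fit by yaw grid
from scipy.optimize import least_squares
def fit(d,c):
    b=min(blobs(d,'orange'),key=lambda b:np.hypot(*(b[1]-c)));q=b[2]-b[2].mean(0);C=np.cov(q.T);a0=.5*np.degrees(np.arctan2(2*C[0,1],C[0,0]-C[1,1]))
    def f(v):
        c,a,A=sil(d,box(v[:2],v[2],.04,.007,.115,.143)); return [*(c-b[1]),((a-a0+90)%180-90)/5]
    r=least_squares(f,[.523,-.283,0],diff_step=.02,x_scale=[.01,.01,2]); print(r.x.round(4),r.fun.round(2))
fit(s,(169,195))
E
```

```text
0.158 [166.6 188.2] [array([151., 190.]), array([182.1, 186.4])]
0.171 [165.9 185.5] [array([150.1, 187.3]), array([181.5, 183.7])]
[167.7 191.1] [array([190.7, 158. ]), array([168.8, 195.2])]
[ 0.528  -0.2817  0.    ] [-0.    0.   -0.22]
```

drive_tool(plan=[1,0,18,0,0,0,85,1,0,18,0,0,0,85,0,0,0,0,0,0,16,0,0,0,0,0,0,5,0,0,0,0,0,0,5,0,0,0,0,0,0,5,0,0,0,0,0,0,5,0,0,0,0,0,0,5,0,0,0,0,0,0,5,0,0,0,0,0,0,5], newtons=40)

```text
time_s: 4.42
position: [0.5325, -0.288, 0.1352]
tool_rot: [0.008, 3.117, -0.009]
force: [0.2, 2.5, -1.1]
grip_width: 0.0128
```

```bash
python3 - <<'E'
from h import *
o=st(); print(psi_now(o))
E
```

```text
t 4.42 p [ 0.5325 -0.288   0.1352] rot [ 0.008  3.117 -0.009] F [ 0.2  2.5 -1.1] T [ 0.49 -0.06 -0.21] w 0.0128
89.69643724879431
```

```bash
python3 - <<'E'
from h import *
o=ctrl.observe(); print(np.round(o['q'],3),np.round(o['qvel'],3),np.round(o['joint_efforts'],1))
s=cam('scene'); t=cam('top')
a=cv2.resize(s['frame'][140:230,120:220],None,fx=4,fy=4,interpolation=2); b=cv2.resize(t['frame'][150:240,290:390],None,fx=4,fy=4,interpolation=2)
cv2.imwrite('pics/g2.png',np.hstack([a,b])[...,::-1]); st()
E
```

```text
[-0.499  0.431 -0.139  0.976  0.007 -0.494] [ 0.004 -0.003 -0.001  0.008  0.008  0.006] [ -1.2 -49.7  25.1  -0.5  -0.7  -0.3]
t 4.52 p [ 0.5327 -0.288   0.1352] rot [ 0.008  3.117 -0.009] F [-0.5  4.3  0.6] T [ 0.9  -0.03 -0.27] w 0.0132
```

View pics/g2.png

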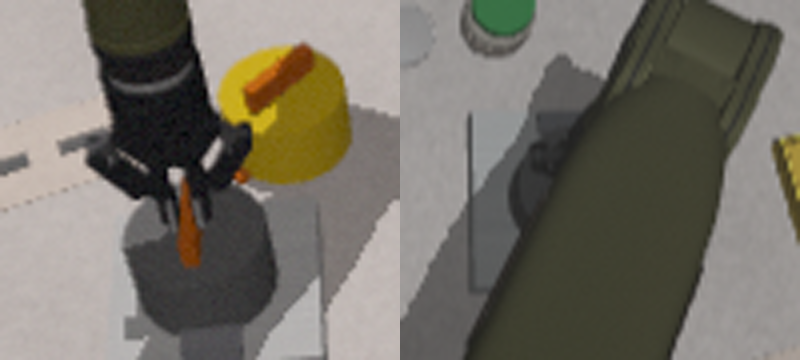

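drive_tool(plan=[0,0,0,0,0,0,40,0,0,0,0,0,0,40,0,0,0,0,0,0,40,0,0,0,0,0,0,40,0,0,0,0,0,0,40])

```text
time_s: 4.93
position: [0.5334, -0.2912, 0.136]
tool_rot: [0.007, 3.115, -0.021]
force: [-0.1, 0.5, -0.5]
grip_width: 0.04
```

```bash
python3 - <<'E'
from h import *
o=st(); go(.525,-.285,.120,90,4)
E
```

```text
t 4.93 p [ 0.5334 -0.2912  0.136 ] rot [ 0.007  3.115 -0.021] F [-0.1  0.5 -0.5] T [ 0.06  0.02 -0.03] w 0.04
psi 89.74 -> 90 rows 4 world mm [ -8.4   6.2 -16. ] tot turn [-0.0132  0.0262 -0.0043]
[2.2, 1.6, 3.9] [-0.0033, 0.0066, -0.0011]
[2.2, 1.6, 3.9] [-0.0033, 0.0066, -0.0011]
[2.2, 1.6, 4.0] [-0.0033, 0.0066, -0.0011]
[2.1, 1.6, 4.0] [-0.0033, 0.0066, -0.0011]
```

drive_tool(plan=[3,2,5,-0.003,0.007,-0.001,40,3,2,5,-0.003,0.007,-0.001,40,3,2,5,-0.003,0.007,-0.001,40,2,1,4,-0.003,0.005,-0.001,40])

```text
time_s: 5.27
position: [0.5228, -0.285, 0.1163]
tool_rot: [0.0, 3.141, -0.004]
force: [-0.1, -0.1, 0.6]
grip_width: 0.0399
```

```bash
python3 - <<'E'
from h import *
o=st(); go(.525,-.285,.120,90,2)
E
```

```text
t 5.27 p [ 0.5228 -0.285   0.1163] rot [ 0.     3.141 -0.004] F [-0.1 -0.1  0.6] T [ 0.03  0.04 -0.  ] w 0.0399
psi 89.98 -> 90 rows 2 world mm [2.2 0.  3.7] tot turn [-0.0026  0.0005 -0.0003]
[-1.1, -0.0, -1.8] [-0.0013, 0.0002, -0.0002]
[-1.1, 0.0, -1.9] [-0.0013, 0.0002, -0.0002]
```

drive_tool(plan=[-1,0,-3,-0.002,0,0,20,-1,0,0,0,0,0,8,0,0,0,0,0,0,5,0,0,0,0,0,0,5,0,0,0,0,0,0,5], newtons=40)

```text
time_s: 5.68
position: [0.5234, -0.2841, 0.1175]
tool_rot: [-0.002, -3.138, -0.003]
force: [0.3, 0.2, -1.1]
grip_width: 0.0133
```

```bash
python3 - <<'E'
from h import *
o=st(); print(psi_now(o))
E
```

```text
t 5.68 p [ 0.5234 -0.2841  0.1175] rot [-2.000e-03 -3.138e+00 -3.000e-03] F [ 0.3  0.2 -1.1] T [-0.09  0.01 -0.13] w 0.0133
89.93356241801021
```

drive_tool(plan=[0,0,0,0,0,0.025,5,0,0,0,0,0,0.03,5,0,0,0,0,0,0.03,5])

```text
time_s: 5.93
position: [0.524, -0.2843, 0.1175]
tool_rot: [-0.138, -3.136, -0.002]
force: [-0.2, 0.4, -0.4]
grip_width: 0.0132
```

```bash
python3 - <<'E'
from h import *
o=st(); print(psi_now(o))
E
```

```text
t 5.93 p [ 0.524  -0.2843  0.1175] rot [-1.380e-01 -3.136e+00 -2.000e-03] F [-0.2  0.4 -0.4] T [-0.02 -0.03  0.11] w 0.0132
84.97409450860647
```

drive_tool(plan=[0,0,0,0,0,0.06,5,0,0,0,0,0,0.06,5,0,0,0,0,0,0.03,5])

```text
time_s: 6.18
position: [0.5242, -0.2843, 0.1175]
tool_rot: [-0.381, -3.116, -0.001]
force: [0.2, -0.3, -0.4]
grip_width: 0.0131
```

```bash
python3 - <<'E'
from h import *
o=st(); print(psi_now(o)); s=cam('scene'); save(s,'g3.png',(130,150,220,240),5)
E
```

```text
t 6.18 p [ 0.5242 -0.2843  0.1175] rot [-3.810e-01 -3.116e+00 -1.000e-03] F [ 0.2 -0.3 -0.4] T [ 0.05 -0.01  0.08] w 0.0131
76.0539270362633
```

View pics/g3.png

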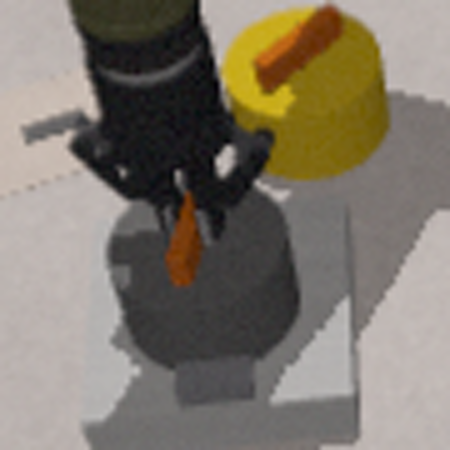

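The bar turns freely clockwise (seen from above) with the gripper, so I continue to about 50°.

drive_tool(plan=[0,0,0,0,0,0.08,5,0,0,0,0,0,0.08,5,0,0,0,0,0,0.08,5,0,0,0,0,0,0.08,5,0,0,0,0,0,0.08,5,0,0,0,0,0,0.08,5,0,0,0,0,0,0.07,5,0,0,0,0,0,0.04,5], newtons=60)

```text
time_s: 6.9
position: [0.5246, -0.2839, 0.1176]
tool_rot: [-1.297, -2.859, -0.001]
force: [0.4, 1.0, -0.6]
grip_width: 0.0131
```

```bash
python3 - <<'E'
from h import *
o=st(); print(psi_now(o)); go(.5234,-.2841,.22)
E
```

```text
t 6.9 p [ 0.5246 -0.2839  0.1176] rot [-1.297e+00 -2.859e+00 -1.000e-03] F [ 0.4  1.  -0.6] T [ 0.07 -0.04  0.07] w 0.0131
41.18021697216153
psi 41.18 -> 41.18 rows 3 world mm [ -1.2  -0.2 102.4] tot turn [-0.0004 -0.0022 -0.    ]
[0.3, -0.3, -34.1] [-0.0001, -0.0007, -0.0]
[0.3, -0.3, -34.1] [-0.0001, -0.0007, -0.0]
[0.2, -0.3, -34.1] [-0.0001, -0.0007, -0.0]
```

drive_tool(plan=[0,0,-10,0,0,0,5,0,0,-20,0,0,0,5,0,0,-25,0,0,0,5,0,0,-30,0,0,0,5,0,0,-30,0,0,0,5,0,0,-15,0,0,0,5])

```text
time_s: 7.4
position: [0.5186, -0.2808, 0.2459]
tool_rot: [-1.274, -2.846, -0.003]
force: [1.7, -0.3, -2.9]
grip_width: 0.0131
```

```bash
python3 - <<'E'
from h import *
o=st(); go(.495,.269,.25,None,20)
E
```

```text
t 7.4 p [ 0.5186 -0.2808  0.2459] rot [-1.274 -2.846 -0.003] F [ 1.7 -0.3 -2.9] T [-0.08 -0.17 -0.06] w 0.0131
psi 41.75 -> 41.75 rows 20 world mm [-23.6 549.8   4.1] tot turn [-0.0077 -0.0222 -0.0001]
[21.3, 17.4, 0.1] [-0.0004, -0.0011, -0.0]
[21.3, 17.4, 0.1] [-0.0004, -0.0011, -0.0]
[21.3, 17.4, 0.1] [-0.0004, -0.0011, -0.0]
[21.3, 17.4, 0.1] [-0.0004, -0.0011, -0.0]
[21.3, 17.4, 0.1] [-0.0004, -0.0011, -0.0]
[21.3, 17.4, 0.0] [-0.0004, -0.0011, -0.0]
[21.3, 17.4, 0.0] [-0.0004, -0.0011, -0.0]
[21.3, 17.4, 0.0] [-0.0004, -0.0011, -0.0]
[21.3, 17.4, -0.0] [-0.0004, -0.0011, -0.0]
[21.3, 17.4, -0.0] [-0.0004, -0.0011, -0.0]
[21.3, 17.4, -0.0] [-0.0004, -0.0011, -0.0]
[21.3, 17.4, -0.1] [-0.0004, -0.0011, -0.0]
[21.3, 17.4, -0.1] [-0.0004, -0.0011, -0.0]
[21.3, 17.4, -0.1] [-0.0004, -0.0011, -0.0]
[21.3, 17.4, -0.1] [-0.0004, -0.0011, -0.0]
[21.3, 17.4, -0.1] [-0.0004, -0.0011, -0.0]
[21.3, 17.4, -0.1] [-0.0004, -0.0011, -0.0]
[21.3, 17.4, -0.2] [-0.0004, -0.0011, -0.0]
[21.3, 17.4, -0.2] [-0.0004, -0.0011, -0.0]
[21.3, 17.4, -0.2] [-0.0004, -0.0011, -0.0]
```

drive_tool(plan=[15,12,0,0,-0.002,0,5,21,17,0,0,-0.002,0,5,21,17,0,0,-0.002,0,5,21,17,0,0,-0.002,0,5,21,17,0,0,-0.002,0,5,21,17,0,0,-0.002,0,5,21,17,0,0,-0.002,0,5,21,17,0,0,-0.002,0,5,21,17,0,0,0,0,5,21,17,0,0,0,0,5,21,17,0,0,0,0,5,21,17,0,0,0,0,5])

```text
time_s: 8.4
position: [0.4992, 0.041, 0.254]
tool_rot: [1.266, 2.875, -0.014]
force: [1.0, 0.4, -4.6]
grip_width: 0.0128
```

drive_tool(plan=[21,17,0,0,0,0,5,21,17,0,0,0,0,5,21,17,0,0,0,0,5,21,17,0,0,0,0,5,21,17,0,0,0,0,5,21,17,0,0,0,0,5,15,12,0,0,0,0,5,8,7,0,0,0,0,5])

```text
time_s: 9.07
position: [0.4805, 0.2442, 0.2541]
tool_rot: [-1.236, -2.884, 0.017]
force: [-0.1, -0.4, -4.2]
grip_width: 0.0129
```

```bash
python3 - <<'E'
import re
s=open('h.py').read()
s=s.replace("    for i in range(n):\n        M=M0@","    for i in (range(n) if np.linalg.norm(tot)>.06 else [n//2]):\n        M=M0@")
open('h.py','w').write(s)
E
python3 - <<'E'
from h import *
o=st(); go(.495,.269,.081,None,7)
t=cam('top'); s=cam('scene')
im=t['frame'][150:245,230:370]; cv2.imwrite('pics/b1.png',cv2.resize(im,None,fx=5.5,fy=5.5,interpolation=2)[...,::-1])
for d,n in((t,'top'),(s,'scene')):
    for k in('base','hole0'):
        for m in nets.masks_of(k,n)[:5]:
            ys,xs=np.nonzero(m['pixels']); c=(xs.mean(),ys.mean()); print(n,k,round(m['p'],2),np.round(m['box'],1),np.round(c,1),ray(d,*c,.045)[:2].round(4))
E
```

```text
t 9.07 p [0.4805 0.2442 0.2541] rot [-1.236 -2.884  0.017] F [-0.1 -0.4 -4.2] T [ 0.02 -0.03 -0.02] w 0.0129
psi 43.59 -> 43.59 rows 7 world mm [  14.5   24.8 -173.1] tot turn [-0.0114  0.0005  0.    ]
[1.1, 4.1, 24.7] [-0.0016, 0.0001, 0.0]
top base 0.69 [311.7 175.7 354.3 222.2] [329.9 200.9] [ 0.5185 -0.2828]
top hole0 0.71 [305.6 178.4 353.8 226.1] [329.6 200.7] [ 0.5191 -0.2815]
top hole0 0.58 [232.1 137.7 269.8 156.2] [253.2 143.5] [0.7618 0.0194]
scene base 0.58 [145.6 186.4 200.9 245.6] [173.5 215. ] [ 0.5465 -0.2802]
scene hole0 0.89 [144.9 185.7 199.2 240.9] [173.6 214.8] [ 0.5459 -0.28  ]
```

View pics/b1.png

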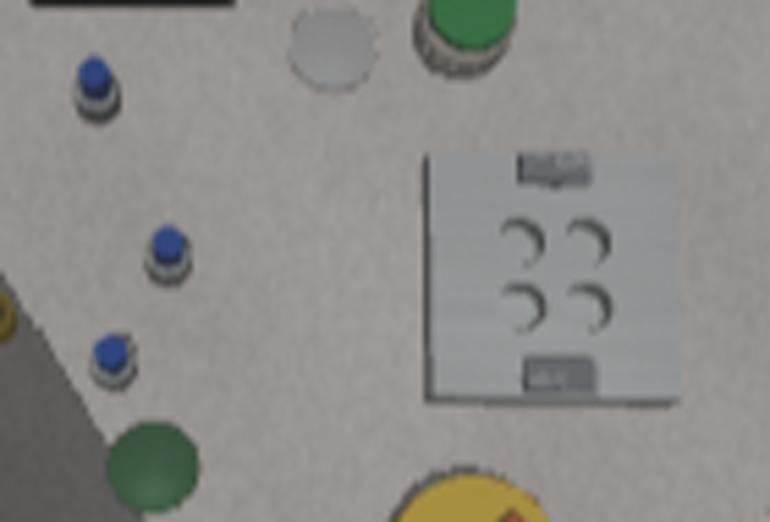

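drive_tool(plan=[1,4,20,-0.002,0,0,5,1,5,28,-0.002,0,0,5,1,5,28,-0.002,0,0,5,1,5,28,-0.002,0,0,5,1,5,25,-0.002,0,0,5,1,4,20,-0.002,0,0,5,1,0,10,0,0,0,5])

```text
time_s: 9.95
position: [0.5035, 0.2574, 0.0955]
tool_rot: [1.257, 2.866, 0.011]
force: [-0.4, -1.3, -3.9]
grip_width: 0.0127
```

```bash
python3 - <<'E'
from h import *
o=st(); go(.495,.269,.0765,None,3)
t=cam('top'); print(ray(t,331.1,200,.045))
im=t['frame'].astype(float); 
E
```

```text
t 9.95 p [0.5035 0.2574 0.0955] rot [1.257 2.866 0.011] F [-0.4 -1.3 -3.9] T [ 0.02  0.06 -0.03] w 0.0127
psi 42.65 -> 42.65 rows 3 world mm [ -8.5  11.6 -19. ] tot turn [ 0.0114  0.0081 -0.    ]
[4.8, 0.5, 6.3] [0.0038, 0.0027, -0.0]
[ 0.52197086 -0.28775759  0.045     ]
```

drive_tool(plan=[5,0,5,0.004,0.003,0,5,5,0,6,0.004,0.003,0,5,4,0,4,0.004,0.003,0,5,1,0,4,0,0,0,5])

```text
time_s: 10.33
position: [0.4926, 0.2653, 0.0764]
tool_rot: [-1.268, -2.871, 0.006]
force: [-8.1, -5.9, 37.3]
grip_width: 0.0129
```

```bash
python3 - <<'E'
from h import *
o=st(); go(.495,.269,.0765,None,3)
E
```

```text
t 10.33 p [0.4926 0.2653 0.0764] rot [-1.268 -2.871  0.006] F [-8.1 -5.9 37.3] T [-1.18  2.06 -0.26] w 0.0129
psi 42.35 -> 42.35 rows 3 world mm [2.4 3.7 0.1] tot turn [-0.0047 -0.001  -0.    ]
[0.4, 1.4, -0.0] [-0.0016, -0.0003, -0.0]
```

drive_tool(plan=[0,0,-0.5,0,0,0,30,0,0,0,0,0,0,40,0,0,0,0,0,0,40,0,0,0,0,0,0,40])

```text
time_s: 10.67
position: [0.496, 0.2678, 0.0816]
tool_rot: [1.266, 2.871, 0.006]
force: [-0.4, -1.0, -0.1]
grip_width: 0.0399
```

drive_tool(plan=[0,0,-10,0,0,0,40,0,0,-20,0,0,0,40,0,0,-20,0,0,0,40,0,0,-25,0,0,0,40,0,0,-15,0,0,0,40,0,0,-5,0,0,0,40])

```text
time_s: 11.17
position: [0.4954, 0.2677, 0.1835]
tool_rot: [1.266, 2.871, 0.007]
force: [-0.5, 0.7, -0.3]
grip_width: 0.0398
```

```bash
python3 - <<'E'
from h import *
o=st(); go(.471,.039,.17,0,10)
t=cam('top'); s=cam('scene')
a=cv2.resize(s['frame'][150:250,240:360],None,fx=3.3,fy=3.3,interpolation=2); b=cv2.resize(t['frame'][150:250,160:280],None,fx=3.3,fy=3.3,interpolation=2)
cv2.imwrite('pics/p1.png',np.hstack([a,b])[...,::-1])
from scipy.optimize import least_squares
for d in(t,s):
    for b in blobs(d,'blue',12):
        if b[0]<80:
            q=least_squares(lambda v:sil(d,cyl(v,.011,.045,.09))[0]-b[1],[.55,0],diff_step=.02,x_scale=.01); print(b[0],q.x.round(4))
E
```

```text
t 11.17 p [0.4954 0.2677 0.1835] rot [1.266 2.871 0.007] F [-0.5  0.7 -0.3] T [-0.03 -0.02 -0.05] w 0.0398
psi 42.43 -> 0 rows 10 world mm [ -24.4 -228.7  -13.5] tot turn [ 6.100e-03 -5.000e-04  7.405e-01]
[-15.2, -17.2, 1.3] [0.0006, -0.0, 0.074]
[-16.5, -16.1, 1.3] [0.0006, -0.0, 0.074]
[-17.6, -14.8, 1.3] [0.0006, -0.0, 0.074]
[-18.7, -13.5, 1.3] [0.0006, -0.0, 0.074]
[-19.6, -12.0, 1.3] [0.0006, -0.0, 0.074]
[-20.4, -10.6, 1.3] [0.0006, -0.0, 0.074]
[-21.2, -9.0, 1.3] [0.0006, -0.0, 0.074]
[-21.8, -7.4, 1.3] [0.0006, -0.0, 0.074]
[-22.3, -5.8, 1.3] [0.0006, -0.0, 0.074]
[-22.6, -4.1, 1.3] [0.0006, -0.0, 0.074]
39 [0.7472 0.2534]
21 [0.6726 0.0454]
21 [ 0.5462 -0.0052]
24 [0.4686 0.035 ]
64 [0.467  0.0402]
59 [ 0.5452 -0.0015]
78 [0.6469 0.2797]
72 [0.6702 0.0499]
```

View pics/p1.png

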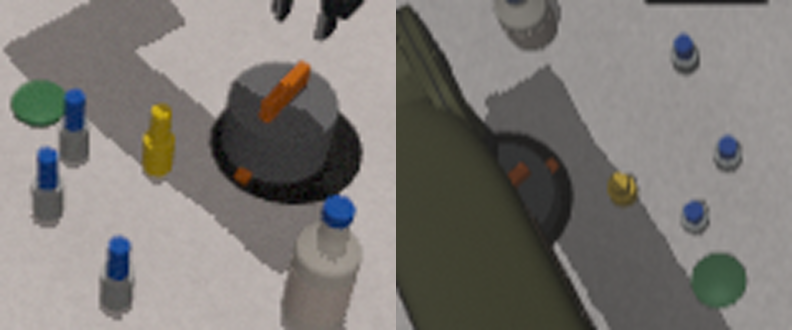

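drive_tool(plan=[-10,-11,0,0,0,0,45,-17,-20,0,0,0,0,45,-20,-23,0,0,0,0,45,-22,-25,0,0,0,0,45,-22,-25,0,0,0,0,45,-20,-23,0,0,0,0,45,-17,-20,0,0,0,0,45,-12,-14,0,0,0,0,45,-7,-8,0,0,0,0,45,-4,-4,0,0,0,0,45])

```text
time_s: 12.1
position: [0.4576, 0.0245, 0.1692]
tool_rot: [-1.257, -2.865, 0.015]
force: [0.2, 0.7, -0.3]
grip_width: 0.0451
```

```bash
python3 - <<'E'
from h import *
o=st(); go(.4695,.039,.11,None,4)
E
```

```text
t 12.1 p [0.4576 0.0245 0.1692] rot [-1.257 -2.865  0.015] F [ 0.2  0.7 -0.3] T [ 0.04 -0.04 -0.01] w 0.0451
psi 42.62 -> 42.62 rows 4 world mm [ 11.9  14.5 -59.2] tot turn [-0.014  -0.0073 -0.0001]
[0.6, 4.7, 14.8] [-0.0035, -0.0018, -0.0]
```

drive_tool(plan=[0,5,15,-0.0035,-0.002,0,45,1,5,16,-0.0035,-0.002,0,45,1,5,16,-0.0035,-0.002,0,45,0,4,10,-0.0035,-0.002,0,45,0,1,2,0,0,0,45])

```text
time_s: 12.52
position: [0.4665, 0.0356, 0.1048]
tool_rot: [-1.269, -2.87, 0.005]
force: [0.1, -0.0, 0.4]
grip_width: 0.0455
```

```bash
python3 - <<'E'
from h import *
o=st(); go(.4695,.039,.059,None,4)
E
```

```text
t 12.52 p [0.4665 0.0356 0.1048] rot [-1.269 -2.87   0.005] F [ 0.1 -0.   0.4] T [-0.01 -0.01  0.01] w 0.0455
psi 42.3 -> 42.3 rows 4 world mm [  3.    3.4 -45.8] tot turn [-0.0044 -0.0018 -0.    ]
[0.1, 1.1, 11.4] [-0.0011, -0.0004, -0.0]
```

drive_tool(plan=[0,1,11,-0.001,0,0,45,0,1,13,-0.001,0,0,45,0,1,13,-0.001,0,0,45,0,1,8,-0.001,0,0,30,0,0,0,0,0,0,15,0,0,0,0,0,0,15,0,0,0,0,0,0,15,0,0,0,0,0,0,15], newtons=25)

```text
time_s: 13.18
position: [0.4662, 0.0381, 0.0565]
tool_rot: [-1.264, -2.868, 0.005]
force: [-0.3, -0.8, -2.8]
grip_width: 0.0213
```

```bash
python3 - <<'E'
from h import *
o=st(); t=cam('top'); s=cam('scene')
for d in(t,s): print([(b[0],b[1].round(1)) for b in blobs(d,'blue',5) if b[0]<80])
E
```

```text
t 13.18 p [0.4662 0.0381 0.0565] rot [-1.264 -2.868  0.005] F [-0.3 -0.8 -2.8] T [0.04 0.02 0.03] w 0.0213
[(np.int32(39), array([194.9, 146. ])), (np.int32(21), array([246.8, 163.1]))]
[(np.int32(44), array([260.6, 182.3])), (np.int32(59), array([254. , 200.6])), (np.int32(76), array([342.1, 213.6])), (np.int32(73), array([275.5, 227.9]))]
```

Gripped (21 mm). Now open and re-grip at 90° so the pin is centred both ways.

drive_tool(plan=[0,0,0,0,0,0,45,0,0,0,0,0,0,45,0,0,0,0,0,0,45,0,0,0,0,0,0.1,45,0,0,0,0,0,0.11,45,0,0,0,0,0,0.11,45,0,0,0,0,0,0.11,45,0,0,0,0,0,0.11,45,0,0,0,0,0,0.11,45,0,0,0,0,0,0.11,45,0,0,0,0,0,0.11,45])

```text
time_s: 14.2
position: [0.47, 0.0383, 0.0604]
tool_rot: [-2.402, -2.024, -0.002]
force: [0.6, -0.5, -0.3]
grip_width: 0.0451
```

```bash
python3 - <<'E'
from h import *
o=st(); go(.4662,.0381,.059,-48,7)
E
```

```text
t 14.2 p [0.47   0.0383 0.0604] rot [-2.402e+00 -2.024e+00 -2.000e-03] F [ 0.6 -0.5 -0.3] T [0.05 0.05 0.  ] w 0.0451
psi -9.76 -> -48 rows 7 world mm [-3.8 -0.2 -1.4] tot turn [ 3.000e-04 -1.200e-03  6.673e-01]
[-0.1, -0.5, 0.2] [0.0, -0.0002, 0.0953]
[-0.2, -0.5, 0.2] [0.0, -0.0002, 0.0953]
[-0.2, -0.5, 0.2] [0.0, -0.0002, 0.0953]
[-0.3, -0.5, 0.2] [0.0, -0.0002, 0.0953]
[-0.3, -0.4, 0.2] [0.0, -0.0002, 0.0953]
[-0.4, -0.4, 0.2] [0.0, -0.0002, 0.0953]
[-0.4, -0.4, 0.2] [0.0, -0.0002, 0.0953]
```

drive_tool(plan=[0,0,0,0,0,0.095,45,0,-0.5,0,0,0,0.095,45,0,-0.5,0,0,0,0.095,45,0,-0.5,0,0,0,0.095,45,-0.3,-0.5,0,0,0,0.095,45,-0.4,-0.4,0,0,0,0.095,45,-0.4,-0.4,0,0,0,0.09,45])

```text
time_s: 14.78
position: [0.4691, 0.039, 0.0626]
tool_rot: [2.947, 1.085, 0.01]
force: [-0.3, -0.1, 0.2]
grip_width: 0.0447
```

```bash
python3 - <<'E'
from h import *
o=st(); go(.4662,.0381,.059,-48,2)
E
```

```text
t 14.78 p [0.4691 0.039  0.0626] rot [2.947 1.085 0.01 ] F [-0.3 -0.1  0.2] T [-0.01 -0.01  0.05] w 0.0447
psi -49.6 -> -48 rows 2 world mm [-2.9 -0.9 -3.6] tot turn [ 0.0031 -0.0055 -0.0278]
[-1.4, -0.6, 1.8] [0.0015, -0.0027, -0.0139]
```

drive_tool(plan=[-1.5,-0.5,2,0.001,-0.002,-0.012,30,-1.5,-0.5,2,0.001,-0.002,-0.012,25,0,0,0,0,0,0,15,0,0,0,0,0,0,15,0,0,0,0,0,0,15,0,0,0,0,0,0,15], newtons=60)

```text
time_s: 15.28
position: [0.4665, 0.038, 0.0591]
tool_rot: [2.93, 1.132, 0.005]
force: [-0.2, 0.9, -0.0]
grip_width: 0.0204
```

```bash
python3 - <<'E'
from h import *
o=st(); print(psi_now(o)); go(o['position'][0],o['position'][1],.2,None,6)
E
```

```text
t 15.28 p [0.4665 0.038  0.0591] rot [2.93  1.132 0.005] F [-0.2  0.9 -0. ] T [ 0.09  0.07 -0.04] w 0.0204
-47.73828739310199
psi -47.74 -> -47.74 rows 6 world mm [  0.    0.  140.9] tot turn [ 0.0013 -0.0028  0.    ]
[0.0, 0.0, -23.5] [0.0002, -0.0005, 0.0]
```

```bash
python3 - <<'E'
from h import *
t=cam('top'); f=lambda u,v,z: ray(t,230+u/5.5,150+v/5.5,z)[:2]
a,b=f(555,155,.065),f(559,392,.065); print('keepers',a,b,(a+b)/2,np.degrees(np.arctan2(*(a-b)[::-1])),np.linalg.norm(a-b))
cr=[f(u,v,.045) for u,v in((427,155),(681,155),(679,399),(428,399))]; cr=np.array(cr); print(cr.round(4).tolist(),cr.mean(0))
for i,j in((0,3),(1,2),(1,0),(2,3)): e=cr[i]-cr[j]; print(np.degrees(np.arctan2(e[1],e[0])).round(2),np.linalg.norm(e).round(4))
s=cam('scene'); 
a=cv2.resize(t['frame'][170:230,300:360],None,fx=6.5,fy=6.5,interpolation=2);b=cv2.resize(s['frame'][180:250,140:210],(390,390),interpolation=2); cv2.imwrite('pics/b2.png',np.hstack([a,b])[...,::-1])
E
```

```text
keepers [ 0.60641095 -0.28778404] [ 0.43416341 -0.28236891] [ 0.52028718 -0.28507647] -1.8006766930691844 0.1723326389556151
[[0.6126, -0.1977], [0.6096, -0.3834], [0.4303, -0.3715], [0.4333, -0.1917]] [ 0.52144039 -0.2860834 ]
-1.91 0.1795
-3.79 0.1797
-90.93 0.1858
-90.95 0.1799
```

View pics/b2.png

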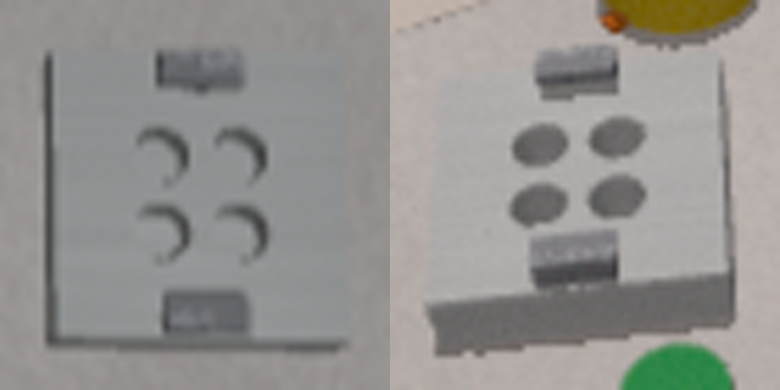

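drive_tool(plan=[0,0,-10,0,0,0,15,0,0,-22,0,0,0,15,0,0,-28,0,0,0,15,0,0,-28,0,0,0,15,0,0,-22,0,0,0,15,0,0,-10,0,0,0,15])

```text
time_s: 15.88
position: [0.46, 0.0369, 0.1776]
tool_rot: [-2.927, -1.133, 0.021]
force: [0.1, -0.4, -2.3]
grip_width: 0.0205
```

```bash
cat >> h.py <<'E'
def holes(s):
    g=cv2.cvtColor(s['frame'],cv2.COLOR_RGB2GRAY); R0=(140,180); k=8
    c=cv2.resize(g[180:250,140:210],None,fx=k,fy=k,interpolation=cv2.INTER_CUBIC); m=(c<125).astype(np.uint8)
    n,l,st_,ce=cv2.connectedComponentsWithStats(m)
    return [((ce[i]+.5)/k-.5+R0,st_[i,4]/k/k) for i in range(1,n) if 15<st_[i,4]/k/k<90]
E
python3 - <<'E'
from h import *
o=st(); s=cam('scene'); g=cv2.cvtColor(s['frame'],cv2.COLOR_RGB2GRAY); print(g[200:222:2,158:185:2])
for c,a in holes(s): print(c.round(2),round(a,1),ray(s,*c,.045)[:2].round(4))
go(.545,-.261,.20,None,12)
E
```

```text
t 15.88 p [0.46   0.0369 0.1776] rot [-2.927 -1.133  0.021] F [ 0.1 -0.4 -2.3] T [-0.   -0.04 -0.05] w 0.0205
[[172 173 171 172 175 173 174 175 177 173 175 166 164 177]
 [174 175 176 176 140 138 160 175 177 161 114 109 106 118]
 [173 173 148 101 104 106 104 166 170 104 101 104 105 102]
 [170 171 102  93 101 105 105 168 173 106  97 102 105 132]
 [172 170 132  97 102 107 146 173 172 169 149 138 165 172]
 [170 171 171 165 166 166 171 170 172 171 171 173 170 173]
 [172 170 172 171 162 161 171 172 172 170 125 109 108 130]
 [172 174 160 112 105 105 113 168 172 111 100 101 103  99]
 [170 168  95  99 103 106 103 165 170  93  94 105 104 104]
 [172 174  94  95 103 102 118 171 171 148  99 109 110 161]
 [174 172 167 120 159 162 172 172 172 172 170 170 173 170]]
[173.49 194.01] 73.4 [ 0.4505 -0.2787]
[180.2  204.29] 50.3 [ 0.5023 -0.2563]
[166.43 205.71] 52.7 [ 0.5012 -0.3041]
[180.23 214.97] 56.2 [ 0.55   -0.2575]
[166.14 216.36] 54.1 [ 0.5485 -0.3054]
psi -47.67 -> -47.67 rows 12 world mm [  84.  -297.9   21.3] tot turn [-0.0063  0.0094  0.    ]
[-11.5, 23.1, -1.8] [-0.0005, 0.0008, 0.0]
```

drive_tool(plan=[-4,9,-2,0,0.001,0,15,-9,18,-2,0,0.001,0,15,-13,27,-3,0,0.001,0,15,-15,30,-2,0,0.001,0,15,-15,30,-2,-0.001,0.001,0,15,-15,30,-1,-0.001,0.001,0,15,-15,30,0,-0.001,0.001,0,15,-13,28,0,-0.001,0.001,0,15,-11,24,0,0,0,0,15,-9,19,0,0,0,0,15,-6,13,0,0,0,0,15,-4,7,0,0,0,0,15])

```text
time_s: 16.93
position: [0.5403, -0.2644, 0.1729]
tool_rot: [-2.915, -1.139, 0.033]
force: [-0.5, 0.6, -2.4]
grip_width: 0.0202
```

```bash
python3 - <<'E'
from h import *
o=st(); print(psi_now(o));go(.5485,-.26,.13,None,4)
E
```

```text
t 16.93 p [ 0.5403 -0.2644  0.1729] rot [-2.915 -1.139  0.033] F [-0.5  0.6 -2.4] T [-0.01 -0.08 -0.02] w 0.0202
-47.33053415916148
psi -47.33 -> -47.33 rows 4 world mm [  8.2   4.4 -42.9] tot turn [-0.0183  0.0153  0.0001]
[2.3, 0.7, 10.7] [-0.0046, 0.0038, 0.0]
```

drive_tool(plan=[2,0.5,11,-0.005,0.004,0,15,3,1,12,-0.005,0.004,0,15,3,1,11,-0.005,0.004,0,15,2,1,8,-0.004,0.004,0,15])

```text
time_s: 17.27
position: [0.5477, -0.2651, 0.125]
tool_rot: [-2.928, -1.136, 0.004]
force: [-1.0, -0.2, -2.4]
grip_width: 0.0202
```

```bash
cat >> h.py <<'E'
def pinfit(d,o,dz):
    """held pin: where the picture puts it against where the arm does (bias of the camera)"""
    from scipy.optimize import least_squares
    p=np.array(o['position']); z0=p[2]-dz
    c0=proj(d,[p[0],p[1],z0+.02]); hs=[]
    g=d['frame']; return c0
E
python3 - <<'E'
from h import *
o=st(); print(psi_now(o));go(.5485,-.26,.115,None,4)
s=cam('scene'); t=cam('top')
print([(b[0],b[1].round(1)) for b in blobs(s,'blue',3)])
p=o['position']; z=p[2]-.0591; print('steel lower rim centre',proj(s,[p[0],p[1],z]).round(1), 'shank mid',proj(s,[p[0],p[1],z+.0225]).round(1))
a=cv2.resize(s['frame'][170:230,140:220],None,fx=8,fy=8,interpolation=2); cv2.imwrite('pics/i1.png',a[...,::-1])
E
```

```text
t 17.27 p [ 0.5477 -0.2651  0.125 ] rot [-2.928 -1.136  0.004] F [-1.  -0.2 -2.4] T [ 0.02  0.01 -0.01] w 0.0202
-47.591537405425754
psi -47.59 -> -47.59 rows 4 world mm [  0.8   5.1 -10. ] tot turn [-0.002   0.0019  0.    ]
[1.0, -0.8, 2.5] [-0.0005, 0.0005, 0.0]
[(np.int32(1526), array([196.5,  58.6])), (np.int32(62), array([175.1, 197.7])), (np.int32(59), array([254. , 200.6])), (np.int32(76), array([342.1, 213.6])), (np.int32(74), array([275.5, 228. ])), (np.int32(523), array([304.8, 282.8]))]
steel lower rim centre [177.  210.9] shank mid [176.  206.7]
```

View pics/i1.png

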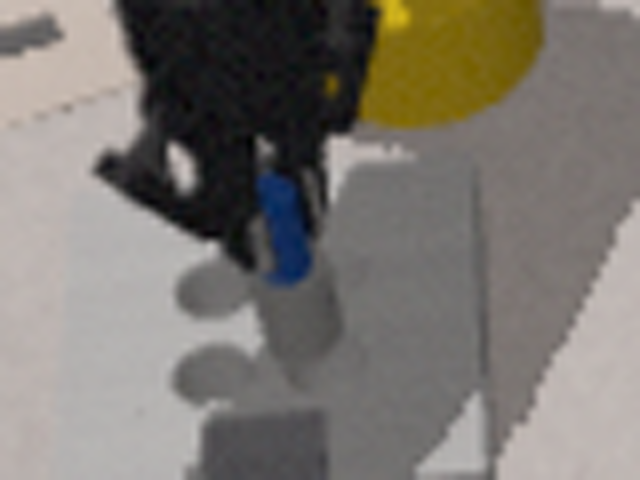

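drive_tool(plan=[1,-1,3,0,0,0,15,1.5,-1.5,4,0,0,0,15,1.5,-1,4,0,0,0,15,0.5,-0.5,4,0,0,0,15])

```text
time_s: 17.7
position: [0.5468, -0.258, 0.1088]
tool_rot: [-2.925, -1.136, 0.008]
force: [0.0, -0.1, -2.3]
grip_width: 0.0206
```

```bash
python3 - <<'E'
from h import *
o=st(); print(psi_now(o));go(.5485,-.2603,.1,None,4)
E
```

```text
t 17.7 p [ 0.5468 -0.258   0.1088] rot [-2.925 -1.136  0.008] F [ 0.  -0.1 -2.3] T [ 0.01 -0.05 -0.02] w 0.0206
-47.54864346646384
psi -47.55 -> -47.55 rows 4 world mm [ 1.7 -2.3 -8.8] tot turn [-0.005   0.0037  0.    ]
[-0.1, 0.7, 2.2] [-0.0013, 0.0009, 0.0]
```

drive_tool(plan=[0,1,2,-0.0015,0.001,0,15,0,1,2,-0.0015,0.001,0,15,0,0.6,1.5,-0.001,0.001,0,15])

```text
time_s: 17.95
position: [0.5487, -0.2593, 0.1027]
tool_rot: [-2.927, -1.139, 0.001]
force: [1.1, -0.4, -1.7]
grip_width: 0.0204
```

```bash
python3 - <<'E'
from h import *
o=st(); print(psi_now(o));go(.5485,-.2603,.1,None,1)
E
```

```text
t 17.95 p [ 0.5487 -0.2593  0.1027] rot [-2.927e+00 -1.139e+00  1.000e-03] F [ 1.1 -0.4 -1.7] T [-0.   -0.    0.01] w 0.0204
-47.47849666149424
psi -47.48 -> -47.48 rows 1 world mm [-0.2 -1.  -2.7] tot turn [-0.0008  0.0004  0.    ]
[-0.8, 0.6, 2.7] [-0.0008, 0.0004, 0.0]
```

drive_tool(plan=[-0.5,0.4,2,-0.0005,0,0,15,0,0,2,0,0,0,15])

```text
time_s: 18.12
position: [0.549, -0.2595, 0.0988]
tool_rot: [-2.927, -1.139, -0.002]
force: [-0.6, 1.1, -1.9]
grip_width: 0.0204
```

```bash
python3 - <<'E'
from h import *
o=st(); print(psi_now(o));go(.5485,-.2603,.1,None,1)
E
```

```text
t 18.12 p [ 0.549  -0.2595  0.0988] rot [-2.927e+00 -1.139e+00 -2.000e-03] F [-0.6  1.1 -1.9] T [ 0.17 -0.01 -0.04] w 0.0204
-47.45949227061959
psi -47.46 -> -47.46 rows 1 world mm [-0.5 -0.8  1.2] tot turn [-0.0003 -0.0013 -0.    ]
[-0.9, 0.3, -1.2] [-0.0003, -0.0013, -0.0]
```

It is in the hole, 5 mm below the contact level with no axial force. Pressing on down.

drive_tool(plan=[0,0,4,0,0,0,15,0,0,5,0,0,0,15,0,0,5,0,0,0,15,0,0,5,0,0,0,15,0,0,4,0,0,0,15])

```text
time_s: 18.53
position: [0.5488, -0.2593, 0.0741]
tool_rot: [-2.927, -1.139, -0.002]
force: [-0.4, 0.7, -2.5]
grip_width: 0.0203
```

```bash
python3 - <<'E'
from h import *
o=st(); print(psi_now(o))
E
```

```text
t 18.53 p [ 0.5488 -0.2593  0.0741] rot [-2.927e+00 -1.139e+00 -2.000e-03] F [-0.4  0.7 -2.5] T [ 0.18 -0.03  0.01] w 0.0203
-47.45930455278225
```

drive_tool(plan=[0,0,3,0,0,0,15,0,0,2,0,0,0,15,0,0,1.5,0,0,0,15,0,0,1.5,0,0,0,15])

```text
time_s: 18.87
position: [0.5488, -0.2591, 0.0691]
tool_rot: [-2.927, -1.14, -0.004]
force: [-3.9, 2.9, 7.8]
grip_width: 0.0207
```

```bash
python3 - <<'E'
from h import *
o=st()
E
```

```text
t 18.87 p [ 0.5488 -0.2591  0.0691] rot [-2.927 -1.14  -0.004] F [-3.9  2.9  7.8] T [ 0.51  0.83 -0.04] w 0.0207
```

drive_tool(plan=[0,0,1.5,0,0,0,15,0,0,0,0,0,0,38,0,0,0,0,0,0,38,0,0,0,0,0,0,38,0,0,-10,0,0,0,38,0,0,-20,0,0,0,38,0,0,-28,0,0,0,38,0,0,-28,0,0,0,38,0,0,-20,0,0,0,38,0,0,-8,0,0,0,38], newtons=25)

```text
time_s: 19.7
position: [0.5483, -0.2605, 0.1884]
tool_rot: [2.926, 1.138, 0.001]
force: [0.4, 0.1, 0.2]
grip_width: 0.038
```

```bash
python3 - <<'E'
from h import *
from scipy.optimize import least_squares
o=st(); t=cam('top'); s=cam('scene')
for d in(t,s):
    for b in blobs(d,'blue',12):
        if b[0]<80:
            q=least_squares(lambda v:sil(d,cyl(v,.011,.045,.09))[0]-b[1],[.55,0],diff_step=.02,x_scale=.01); print(b[0],b[1].round(1),q.x.round(4))
go(.545,-.003,.17,None,12)
E
```

```text
t 19.7 p [ 0.5483 -0.2605  0.1884] rot [2.926e+00 1.138e+00 1.000e-03] F [0.4 0.1 0.2] T [-0.02 -0.04  0.04] w 0.038
39 [194.9 146. ] [0.7472 0.2534]
20 [246.8 163. ] [0.673  0.0457]
21 [260. 194.] [ 0.5462 -0.0052]
60 [254.  200.7] [ 0.5457 -0.0015]
70 [178.9 209.2] [ 0.543  -0.2583]
74 [342.  213.6] [0.6473 0.2796]
73 [275.5 227.9] [0.6705 0.05  ]
psi -47.51 -> -47.51 rows 12 world mm [ -3.4 257.5 -17.2] tot turn [ 0.0024 -0.0003  0.    ]
[14.3, -16.0, 1.4] [0.0002, -0.0, 0.0]
```

drive_tool(plan=[6,-7,1,0,0,0,45,13,-14,1,0,0,0,45,18,-20,1,0,0,0,45,20,-23,1,0,0,0,45,20,-23,1,0,0,0,45,20,-23,1,0,0,0,45,19,-21,2,0,0,0,45,17,-19,2,0,0,0,45,14,-15,2,0,0,0,45,10,-11,2,0,0,0,45,6,-7,2,0,0,0,45,3,-3,2,0,0,0,45])

```text
time_s: 20.8
position: [0.5305, 0.0055, 0.1471]
tool_rot: [-2.915, -1.128, 0.043]
force: [-0.6, -1.0, -0.0]
grip_width: 0.045
```

```bash
python3 - <<'E'
from h import *
o=st(); go(.545,-.0035,.11,None,4)
E
```

```text
t 20.8 p [0.5305 0.0055 0.1471] rot [-2.915 -1.128  0.043] F [-0.6 -1.  -0. ] T [-0.05 -0.04  0.04] w 0.045
psi -47.68 -> -47.68 rows 4 world mm [ 14.5  -9.  -37.1] tot turn [-0.0247  0.0198  0.0002]
[1.3, 4.2, 9.2] [-0.0062, 0.005, 0.0001]
```

drive_tool(plan=[1,4,7,-0.006,0.005,0,45,1.5,5,10,-0.007,0.005,0,45,1.5,5,10,-0.007,0.005,0,45,1.5,4,8,-0.005,0.005,0,45])

```text
time_s: 21.13
position: [0.5439, -0.0029, 0.1075]
tool_rot: [-2.928, -1.138, 0.005]
force: [0.9, 0.2, 0.3]
grip_width: 0.045
```

```bash
python3 - <<'E'
from h import *
o=st(); go(.545,-.0035,.059,None,5)
E
```

```text
t 21.13 p [ 0.5439 -0.0029  0.1075] rot [-2.928 -1.138  0.005] F [0.9 0.2 0.3] T [ 0.02 -0.04 -0.02] w 0.045
psi -47.53 -> -47.53 rows 5 world mm [  1.1  -0.6 -48.5] tot turn [-0.0014  0.0031  0.    ]
[0.1, 0.2, 9.7] [-0.0003, 0.0006, 0.0]
```

drive_tool(plan=[0,0,8,0,0,0,45,0,0,12,0,0,0,45,0,0.5,12,0,0,0,45,0,0,10,0,0,0,45,0,0,5,0,0,0,35,0,0,0,0,0,0,15,0,0,0,0,0,0,15,0,0,0,0,0,0,15,0,0,0,0,0,0,15])

```text
time_s: 21.88
position: [0.5391, -0.0066, 0.0525]
tool_rot: [-2.929, -1.128, 0.021]
force: [-0.0, 0.5, -2.8]
grip_width: 0.0216
```

```bash
python3 - <<'E'
from h import *
o=st()
E
```

```text
t 21.88 p [ 0.5391 -0.0066  0.0525] rot [-2.929 -1.128  0.021] F [-0.   0.5 -2.8] T [-0.02 -0.05 -0.01] w 0.0216
```

drive_tool(plan=[0,0,0,0,0,0,45,0,0,0,0,0,0,45,0,0,0,0,0,-0.06,45,0,0,0,0,0,-0.11,45,0,0,0,0,0,-0.11,45,0,0,0,0,0,-0.11,45,0,0,0,0,0,-0.11,45,0,0,0,0,0,-0.11,45,0,0,0,0,0,-0.11,45,0,0,0,0,0,-0.11,45,0,0,0,0,0,-0.11,45])

```text
time_s: 22.8
position: [0.5431, -0.0065, 0.0574]
tool_rot: [-2.049, -2.379, 0.007]
force: [-0.7, -0.7, -0.4]
grip_width: 0.0451
```

```bash
python3 - <<'E'
from h import *
o=st(); go(.545,-.0035,.059,42.5,6)
E
```

```text
t 22.8 p [ 0.5431 -0.0065  0.0574] rot [-2.049 -2.379  0.007] F [-0.7 -0.7 -0.4] T [-0.07 -0.08 -0.  ] w 0.0451
psi 8.53 -> 42.5 rows 6 world mm [1.9 3.  1.6] tot turn [-0.0046  0.0006 -0.5929]
[0.5, 0.4, -0.3] [-0.0008, 0.0001, -0.0988]
[0.4, 0.4, -0.3] [-0.0008, 0.0001, -0.0988]
[0.4, 0.5, -0.3] [-0.0008, 0.0001, -0.0988]
[0.3, 0.5, -0.3] [-0.0008, 0.0001, -0.0988]
[0.3, 0.5, -0.3] [-0.0008, 0.0001, -0.0988]
[0.2, 0.6, -0.3] [-0.0008, 0.0001, -0.0988]
```

drive_tool(plan=[0.5,0.5,0,-0.001,0,-0.095,45,0.5,0.5,0,-0.001,0,-0.1,45,0.5,0.5,0,-0.001,0,-0.1,45,0.5,0.5,0,-0.001,0,-0.1,45,0.5,0.5,0,-0.001,0,-0.1,45,0.5,0.5,0,0,0,-0.09,45])

```text
time_s: 23.3
position: [0.5471, -0.0024, 0.0603]
tool_rot: [1.229, 2.884, 0.003]
force: [-0.0, 0.4, 0.1]
grip_width: 0.0446
```

```bash
python3 - <<'E'
from h import *
o=st(); go(.5437,-.0028,.060,42.5,2)
E
```

```text
t 23.3 p [ 0.5471 -0.0024  0.0603] rot [1.229 2.884 0.003] F [-0.   0.4  0.1] T [-0.05  0.03 -0.01] w 0.0446
psi 43.85 -> 42.5 rows 2 world mm [-3.4 -0.4 -0.3] tot turn [0.0045 0.0052 0.0235]
[1.0, -1.4, 0.1] [0.0023, 0.0026, 0.0117]
```

drive_tool(plan=[1,-1.4,0,0.002,0.003,0.011,35,1,-1.4,0,0.002,0.002,0.011,26,0,0,0,0,0,0,15,0,0,0,0,0,0,15,0,0,0,0,0,0,15], newtons=60)

```text
time_s: 23.72
position: [0.5442, -0.0029, 0.0615]
tool_rot: [1.273, 2.87, 0.002]
force: [0.3, 0.5, -0.2]
grip_width: 0.0201
```

```bash
python3 - <<'E'
from h import *
o=st(); print(psi_now(o))
E
```

```text
t 23.72 p [ 0.5442 -0.0029  0.0615] rot [1.273e+00 2.870e+00 2.000e-03] F [ 0.3  0.5 -0.2] T [ 0.03 -0.04  0.03] w 0.0201
42.17449055821791
```

drive_tool(plan=[0,0,-10,0,0,0,15,0,0,-22,0,0,0,15,0,0,-28,0,0,0,15,0,0,-28,0,0,0,15,0,0,-22,0,0,0,15,0,0,-10,0,0,0,15])

```text
time_s: 24.22
position: [0.5377, -0.0031, 0.1828]
tool_rot: [-1.274, -2.858, 0.009]
force: [1.2, 0.2, -2.7]
grip_width: 0.0204
```

```bash
python3 - <<'E'
from h import *
o=st(); print(psi_now(o)); go(.4996,-.306,.17,None,12)
E
```

```text
t 24.22 p [ 0.5377 -0.0031  0.1828] rot [-1.274 -2.858  0.009] F [ 1.2  0.2 -2.7] T [-0.05 -0.06 -0.01] w 0.0204
41.963180783235806
psi 41.96 -> 41.96 rows 12 world mm [ -38.1 -302.9  -12.8] tot turn [-0.0103 -0.0095 -0.    ]
[-16.7, -19.2, 1.1] [-0.0009, -0.0008, -0.0]
```

drive_tool(plan=[-6,-7,0,-0.001,-0.001,0,15,-13,-15,0,-0.001,-0.001,0,15,-20,-23,0,-0.001,-0.001,0,15,-22,-25,0,-0.001,-0.001,0,15,-22,-25,0,-0.001,-0.001,0,15,-22,-25,0,-0.001,-0.001,0,15,-22,-25,0,-0.001,-0.001,0,15,-20,-23,0,-0.001,-0.001,0,15,-18,-20,1,0,0,0,15,-12,-14,1,0,0,0,15,-8,-9,1,0,0,0,15,-5,-5,1,0,0,0,15])

```text
time_s: 25.22
position: [0.4962, -0.3041, 0.1758]
tool_rot: [-1.276, -2.862, 0.003]
force: [-0.0, -0.4, -2.8]
grip_width: 0.0207
```

```bash
python3 - <<'E'
from h import *
o=st(); go(.4996,-.306,.122,None,5)
E
```

```text
t 25.22 p [ 0.4962 -0.3041  0.1758] rot [-1.276 -2.862  0.003] F [-0.  -0.4 -2.8] T [0.03 0.03 0.02] w 0.0207
psi 41.94 -> 41.94 rows 5 world mm [  3.4  -1.9 -53.8] tot turn [-0.0049 -0.0062 -0.    ]
[-0.8, 0.3, 10.7] [-0.001, -0.0012, -0.0]
```

drive_tool(plan=[-1,0,8,-0.001,-0.001,0,15,-1,0.5,12,-0.001,-0.001,0,15,-1,0.5,12,-0.001,-0.001,0,15,-1,0.5,10,-0.001,-0.001,0,15,0,0,7,0,0,0,15,0,0,3,0,0,0,15])

```text
time_s: 25.72
position: [0.4986, -0.3028, 0.1179]
tool_rot: [-1.275, -2.864, -0.005]
force: [-1.1, 0.2, -2.8]
grip_width: 0.0202
```

```bash
python3 - <<'E'
from h import *
o=st(); go(.4996,-.306,.109,None,4)
E
```

```text
t 25.72 p [ 0.4986 -0.3028  0.1179] rot [-1.275 -2.864 -0.005] F [-1.1  0.2 -2.8] T [-0.   -0.    0.04] w 0.0202
psi 42.01 -> 42.01 rows 4 world mm [ 1.  -3.2 -8.9] tot turn [ 0.0004 -0.0073  0.    ]
[-0.8, -0.4, 2.2] [0.0001, -0.0018, 0.0]
```

drive_tool(plan=[-1,-0.5,2,0,-0.002,0,15,-1,-0.5,2.5,0,-0.002,0,15,-0.8,-0.5,2,0,-0.002,0,15,-0.3,0,1,0,0,0,15])

```text
time_s: 26.05
position: [0.4995, -0.3036, 0.109]
tool_rot: [-1.272, -2.87, -0.003]
force: [-0.6, 0.0, -2.3]
grip_width: 0.0205
```

```bash
python3 - <<'E'
from h import *
o=st(); go(.4996,-.306,.104,None,3)
E
```

```text
t 26.05 p [ 0.4995 -0.3036  0.109 ] rot [-1.272 -2.87  -0.003] F [-0.6  0.  -2.3] T [ 0.04 -0.    0.1 ] w 0.0205
psi 42.2 -> 42.2 rows 3 world mm [ 0.1 -2.4 -5. ] tot turn [ 0.0003 -0.0032  0.    ]
[-0.6, -0.5, 1.7] [0.0001, -0.0011, 0.0]
```

drive_tool(plan=[-1.2,-1,0,0,-0.001,0,15,-1.2,-1,0,0,-0.001,0,15])

```text
time_s: 26.22
position: [0.5001, -0.3069, 0.1094]
tool_rot: [1.272, 2.872, 0.001]
force: [0.1, -0.3, -2.2]
grip_width: 0.0202
```

```bash
python3 - <<'E'
from h import *
o=st(); go(.4996,-.306,.104,None,3)
E
```

```text
t 26.22 p [ 0.5001 -0.3069  0.1094] rot [1.272e+00 2.872e+00 1.000e-03] F [ 0.1 -0.3 -2.2] T [-0.02 -0.02  0.05] w 0.0202
psi 42.23 -> 42.23 rows 3 world mm [-0.5  0.9 -5.4] tot turn [ 0.0007 -0.0001  0.    ]
[0.3, 0.1, 1.8] [0.0002, -0.0, 0.0]
```

drive_tool(plan=[0.5,0.2,2,0,0,0,15,0.5,0,2,0,0,0,15,0,0,2,0,0,0,15])

```text
time_s: 26.47
position: [0.5009, -0.3073, 0.106]
tool_rot: [1.271, 2.868, 0.0]
force: [-4.9, 3.4, 18.3]
grip_width: 0.0202
```

```bash
python3 - <<'E'
from h import *
o=st(); go(.4996,-.306,.1,None,3)
E
```

```text
t 26.47 p [ 0.5009 -0.3073  0.106 ] rot [1.271 2.868 0.   ] F [-4.9  3.4 18.3] T [ 0.69  0.99 -0.07] w 0.0202
psi 42.18 -> 42.18 rows 3 world mm [-1.3  1.3 -6. ] tot turn [ 0.002   0.0043 -0.    ]
[0.6, -0.0, 2.0] [0.0007, 0.0014, -0.0]
```

drive_tool(plan=[0.6,0,-0.4,0,0,0,15,0.8,0,0.2,0,0.001,0,15,0.6,0,0.5,0,0.001,0,15])

```text
time_s: 26.72
position: [0.4999, -0.3062, 0.1068]
tool_rot: [1.272, 2.867, 0.001]
force: [-0.3, 0.6, -2.3]
grip_width: 0.0204
```

```bash
python3 - <<'E'
from h import *
o=st(); go(.4996,-.306,.1,None,3)
E
```

```text
t 26.72 p [ 0.4999 -0.3062  0.1068] rot [1.272e+00 2.867e+00 1.000e-03] F [-0.3  0.6 -2.3] T [ 0.05 -0.03 -0.06] w 0.0204
psi 42.16 -> 42.16 rows 3 world mm [-0.3  0.2 -6.8] tot turn [ 0.0027  0.0043 -0.    ]
[0.1, -0.0, 2.3] [0.0009, 0.0014, -0.0]
```

drive_tool(plan=[0.2,0,1.5,0.001,0.001,0,15,0.1,0,1.5,0.001,0.001,0,15,0,0,1.5,0,0.001,0,15])

```text
time_s: 26.97
position: [0.4994, -0.3058, 0.1014]
tool_rot: [1.274, 2.871, 0.0]
force: [-0.2, -0.4, -2.7]
grip_width: 0.0204
```

```bash
python3 - <<'E'
from h import *
o=st(); go(.4996,-.306,.1,None,3)
E
```

```text
t 26.97 p [ 0.4994 -0.3058  0.1014] rot [1.274 2.871 0.   ] F [-0.2 -0.4 -2.7] T [-0.02 -0.01  0.03] w 0.0204
psi 42.16 -> 42.16 rows 3 world mm [ 0.2 -0.2 -1.4] tot turn [ 0.0004  0.0005 -0.    ]
[-0.1, -0.0, 0.5] [0.0001, 0.0002, -0.0]
```

Entered (z 0.1014, below the 0.1065 contact level, no force). Pressing home to 0.0715.

drive_tool(plan=[0,0,4,0,0,0,15,0,0,5,0,0,0,15,0,0,5,0,0,0,15,0,0,5,0,0,0,15,0,0,4,0,0,0,15,0,0,2,0,0,0,15])

```text
time_s: 27.47
position: [0.4992, -0.3055, 0.0725]
tool_rot: [-1.273, -2.871, -0.001]
force: [1.1, 0.3, -2.3]
grip_width: 0.0205
```

drive_tool(plan=[0,0,2,0,0,0,15,0,0,2,0,0,0,15,0,0,1.5,0,0,0,15])

```text
time_s: 27.72
position: [0.4995, -0.3058, 0.0715]
tool_rot: [1.273, 2.87, -0.0]
force: [-2.1, 1.6, 5.7]
grip_width: 0.0202
```

```bash
python3 - <<'E'
from h import *
o=st()
E
```

```text
t 27.72 p [ 0.4995 -0.3058  0.0715] rot [ 1.273  2.87  -0.   ] F [-2.1  1.6  5.7] T [0.46 0.66 0.04] w 0.0202
```

drive_tool(plan=[0,0,1,0,0,0,15,0,0,0,0,0,0,38,0,0,0,0,0,0,38,0,0,0,0,0,0,38,0,0,-10,0,0,0,38,0,0,-20,0,0,0,38,0,0,-28,0,0,0,38,0,0,-28,0,0,0,38,0,0,-20,0,0,0,38,0,0,-8,0,0,0,38], newtons=25)

```text
time_s: 28.55
position: [0.4987, -0.3055, 0.1903]
tool_rot: [-1.274, -2.871, 0.0]
force: [0.3, 0.1, 0.0]
grip_width: 0.0381
```

```bash
python3 - <<'E'
from h import *
from scipy.optimize import least_squares
o=st(); t=cam('top'); s=cam('scene')
for d in(t,s):
    for b in blobs(d,'blue',12):
        if b[0]<80:
            q=least_squares(lambda v:sil(d,cyl(v,.011,.045,.09))[0]-b[1],[.55,0],diff_step=.02,x_scale=.01); print(b[0],b[1].round(1),q.x.round(4))
go(.669,.048,.17,None,12)
E
```

```text
t 28.55 p [ 0.4987 -0.3055  0.1903] rot [-1.274 -2.871  0.   ] F [0.3 0.1 0. ] T [ 0.02 -0.03  0.03] w 0.0381
39 [194.9 146. ] [0.7472 0.2534]
21 [246.8 163.1] [0.6726 0.0454]
18 [326.3 191.1] [ 0.5536 -0.2664]
66 [164.9 199.7] [ 0.4928 -0.3052]
73 [178.7 209. ] [ 0.5421 -0.259 ]
74 [342.1 213.6] [0.6472 0.28  ]
73 [275.5 228. ] [0.6709 0.0501]
psi 42.16 -> 42.16 rows 12 world mm [170.1 353.6 -19.1] tot turn [-0.0002 -0.0001 -0.    ]
[12.3, 30.3, 1.6] [-0.0, -0.0, -0.0]
```

drive_tool(plan=[5,12,1,0,0,0,45,10,24,1,0,0,0,45,13,32,1,0,0,0,45,14,35,1,0,0,0,45,14,35,1,0,0,0,45,14,35,1,0,0,0,45,14,35,1,0,0,0,45,14,35,1,0,0,0,45,13,32,1,0,0,0,45,10,25,1,0,0,0,45,7,17,1,0,0,0,45,4,10,1,0,0,0,45])

```text
time_s: 29.65
position: [0.649, 0.0351, 0.1522]
tool_rot: [-1.268, -2.838, 0.009]
force: [-0.1, -0.1, -0.6]
grip_width: 0.045
```

```bash
python3 - <<'E'
from h import *
o=st(); go(.669,.048,.11,None,4)
E
```

```text
t 29.65 p [0.649  0.0351 0.1522] rot [-1.268 -2.838  0.009] F [-0.1 -0.1 -0.6] T [-0.02 -0.05  0.03] w 0.045
psi 41.87 -> 41.87 rows 4 world mm [ 20.   12.9 -42.2] tot turn [-0.0185 -0.0276 -0.0003]
[-1.1, 6.0, 10.5] [-0.0046, -0.0069, -0.0001]
```

drive_tool(plan=[-1,6,8,-0.004,-0.007,0,45,-1,7,11,-0.005,-0.008,0,45,-1,7,11,-0.005,-0.007,0,45,-1,5,9,-0.005,-0.006,0,45,0,1,5,0,0,0,45])

```text
time_s: 30.07
position: [0.6677, 0.0531, 0.0982]
tool_rot: [-1.275, -2.866, 0.007]
force: [0.1, 0.1, -0.4]
grip_width: 0.0449
```

```bash
python3 - <<'E'
from h import *
o=st(); go(.669,.048,.061,None,5)
E
```

```text
t 30.07 p [0.6677 0.0531 0.0982] rot [-1.275 -2.866  0.007] F [ 0.1  0.1 -0.4] T [ 0.   -0.01  0.04] w 0.0449
psi 42.04 -> 42.04 rows 5 world mm [  1.3  -5.1 -37.2] tot turn [-0.0059 -0.0027 -0.    ]
[-0.9, -0.5, 7.4] [-0.0012, -0.0005, -0.0]
```

drive_tool(plan=[-1,-0.5,7,-0.001,-0.001,0,45,-1,-0.5,9,-0.001,-0.001,0,45,-1,-0.5,9,-0.001,-0.001,0,45,-1,-0.5,7,-0.001,0,0,45,-0.5,0,2,0,0,0,35,0,0,0,0,0,0,15,0,0,0,0,0,0,15,0,0,0,0,0,0,15,0,0,0,0,0,0,15])

```text
time_s: 30.82
position: [0.6656, 0.0439, 0.0574]
tool_rot: [-1.282, -2.862, 0.009]
force: [0.6, 0.3, -1.7]
grip_width: 0.021
```

```bash
python3 - <<'E'
from h import *
o=st(); print(psi_now(o))
E
```

```text
t 30.82 p [0.6656 0.0439 0.0574] rot [-1.282 -2.862  0.009] F [ 0.6  0.3 -1.7] T [-0.04  0.03 -0.01] w 0.021
41.75010686334475
```

drive_tool(plan=[0,0,0,0,0,0,45,0,0,0,0,0,0,45,0,0,0,0,0,0.06,45,0,0,0,0,0,0.11,45,0,0,0,0,0,0.11,45,0,0,0,0,0,0.11,45,0,0,0,0,0,0.11,45,0,0,0,0,0,0.11,45,0,0,0,0,0,0.11,45,0,0,0,0,0,0.11,45,0,0,0,0,0,0.11,45])

```text
time_s: 31.73
position: [0.6686, 0.0446, 0.0625]
tool_rot: [2.483, 1.92, -0.002]
force: [0.3, 0.4, -0.7]
grip_width: 0.0451
```

```bash
python3 - <<'E'
from h import *
o=st(); go(.669,.048,.061,-47.5,6)
E
```

```text
t 31.73 p [0.6686 0.0446 0.0625] rot [ 2.483e+00  1.920e+00 -2.000e-03] F [ 0.3  0.4 -0.7] T [0.   0.   0.03] w 0.0451
psi -14.58 -> -47.5 rows 6 world mm [ 0.4  3.4 -1.5] tot turn [0.0024 0.0026 0.5746]
[0.6, -0.1, 0.2] [0.0004, 0.0004, 0.0958]
[0.6, -0.1, 0.2] [0.0004, 0.0004, 0.0958]
[0.5, -0.2, 0.2] [0.0004, 0.0004, 0.0958]
[0.5, -0.2, 0.2] [0.0004, 0.0004, 0.0958]
[0.5, -0.3, 0.3] [0.0004, 0.0004, 0.0958]
[0.5, -0.3, 0.3] [0.0004, 0.0004, 0.0958]
```

drive_tool(plan=[0,-0.5,0,0,0,0.095,45,0,-0.5,0,0,0,0.095,45,0,-0.5,0,0,0,0.095,45,0,-0.5,0,0,0,0.095,45,0,-0.5,0,0,0,0.095,45,0,-0.5,0,0,0,0.09,45])

```text
time_s: 32.23
position: [0.6679, 0.0465, 0.0655]
tool_rot: [2.934, 1.107, 0.007]
force: [-0.3, 1.0, 0.8]
grip_width: 0.045
```

```bash
python3 - <<'E'
from h import *
o=st(); go(.6652,.0445,.061,-47.5,2)
s=cam('scene');print([(b[0],b[1].round(1)) for b in blobs(s,'blue',5) if b[0]<90])
E
```

```text
t 32.23 p [0.6679 0.0465 0.0655] rot [2.934 1.107 0.007] F [-0.3  1.   0.8] T [-0.03  0.02 -0.02] w 0.045
psi -48.64 -> -47.5 rows 2 world mm [-2.7 -2.  -4.5] tot turn [ 0.0066 -0.0019 -0.0199]
[-1.7, -0.2, 2.3] [0.0033, -0.001, -0.01]
[(np.int32(65), array([164.8, 199.4])), (np.int32(68), array([178.9, 208.8])), (np.int32(75), array([342.1, 213.6])), (np.int32(39), array([274.8, 227.8]))]
```

drive_tool(plan=[-1.7,0,2,0.003,-0.001,-0.01,35,-1.7,0,2.5,0.003,-0.001,-0.01,26,0,0,0,0,0,0,15,0,0,0,0,0,0,15,0,0,0,0,0,0,15], newtons=60)

```text
time_s: 32.7
position: [0.6657, 0.0446, 0.0619]
tool_rot: [-2.924, -1.15, -0.003]
force: [-0.2, 0.6, 0.9]
grip_width: 0.0207
```

```bash
python3 - <<'E'
from h import *
o=st(); print(psi_now(o))
E
```

```text
t 32.7 p [0.6657 0.0446 0.0619] rot [-2.924 -1.15  -0.003] F [-0.2  0.6  0.9] T [0.07 0.09 0.03] w 0.0207
-47.070767276265826
```

drive_tool(plan=[0,0,-10,0,0,0,15,0,0,-22,0,0,0,15,0,0,-28,0,0,0,15,0,0,-28,0,0,0,15,0,0,-22,0,0,0,15,0,0,-10,0,0,0,15])

```text
time_s: 33.2
position: [0.6597, 0.0435, 0.1812]
tool_rot: [-2.918, -1.151, 0.024]
force: [1.6, 0.2, -2.4]
grip_width: 0.0201
```

```bash
python3 - <<'E'
from h import *
o=st(); print(psi_now(o)); go(.5475,-.3072,.17,None,12)
E
```

```text
t 33.2 p [0.6597 0.0435 0.1812] rot [-2.918 -1.151  0.024] F [ 1.6  0.2 -2.4] T [ 0.02 -0.1  -0.03] w 0.0201
-46.941674754406975
psi -46.94 -> -46.94 rows 12 world mm [-112.2 -350.7  -11.2] tot turn [-0.0094  0.0127  0.0001]
[-26.8, 15.0, 1.0] [-0.0008, 0.0011, 0.0]
```

drive_tool(plan=[-9,5,0,-0.001,0.001,0,15,-20,11,0,-0.001,0.001,0,15,-30,17,0,-0.001,0.001,0,15,-33,18,0,-0.001,0.001,0,15,-33,18,0,-0.001,0.001,0,15,-33,18,0,-0.001,0.001,0,15,-33,18,0,-0.001,0.001,0,15,-31,17,0,-0.001,0.001,0,15,-28,16,0,0,0,0,15,-22,12,0,0,0,0,15,-14,8,0,0,0,0,15,-7,4,1,0,0,0,15])

```text
time_s: 34.2
position: [0.5453, -0.2916, 0.1771]
tool_rot: [-2.917, -1.164, 0.017]
force: [0.2, 0.4, -3.4]
grip_width: 0.0208
```

```bash
python3 - <<'E'
from h import *
o=st(); go(.5475,-.3072,.122,None,5)
E
```

```text
t 34.2 p [ 0.5453 -0.2916  0.1771] rot [-2.917 -1.164  0.017] F [ 0.2  0.4 -3.4] T [ 0.01 -0.04 -0.05] w 0.0208
psi -46.5 -> -46.5 rows 5 world mm [  2.2 -15.6 -55.1] tot turn [-0.0055  0.0098  0.    ]
[-1.8, 2.6, 11.0] [-0.0011, 0.002, 0.0]
```

drive_tool(plan=[-3,4,0,-0.001,0.002,0,15,-4,5,1,-0.001,0.002,0,15,-2,3,6,-0.001,0.002,0,15,-1,1,11,-0.001,0.002,0,15,0,0,13,-0.001,0.002,0,15,0,0,12,0,0,0,15,0,0,6,0,0,0,15,0,0,2,0,0,0,15])

```text
time_s: 34.87
position: [0.5469, -0.3066, 0.1205]
tool_rot: [-2.912, -1.169, -0.001]
force: [-1.1, -0.0, -2.8]
grip_width: 0.0204
```

```bash
python3 - <<'E'
from h import *
o=st(); go(.5475,-.3072,.11,None,2)
E
```

```text
t 34.87 p [ 0.5469 -0.3066  0.1205] rot [-2.912e+00 -1.169e+00 -1.000e-03] F [-1.1 -0.  -2.8] T [-0.02  0.04 -0.03] w 0.0204
psi -46.27 -> -46.27 rows 2 world mm [  0.6  -0.6 -10.5] tot turn [-0.0034 -0.0019 -0.    ]
[0.0, 0.4, 5.3] [-0.0017, -0.001, -0.0]
```

drive_tool(plan=[0,0.3,4,-0.002,-0.001,0,15,0,0.3,4,-0.002,-0.001,0,15,0,0.2,2,0,0,0,15,0,0,1,0,0,0,15])

```text
time_s: 35.2
position: [0.5486, -0.3054, 0.1085]
tool_rot: [2.913, 1.175, 0.0]
force: [0.5, -0.3, -2.5]
grip_width: 0.0202
```

```bash
python3 - <<'E'
from h import *
o=st(); go(.5475,-.3072,.104,None,2)
E
```

```text
t 35.2 p [ 0.5486 -0.3054  0.1085] rot [2.913 1.175 0.   ] F [ 0.5 -0.3 -2.5] T [ 0.01 -0.01 -0.03] w 0.0202
psi -46.07 -> -46.07 rows 2 world mm [-1.1 -1.8 -4.5] tot turn [ 0.0006 -0.0001  0.    ]
[-1.0, 0.3, 2.2] [0.0003, -0.0, 0.0]
```

drive_tool(plan=[-1,0.2,0,0,0,0,15,-1,0.2,0.5,0,0,0,15])

```text
time_s: 35.37
position: [0.548, -0.307, 0.1084]
tool_rot: [2.912, 1.175, 0.002]
force: [-0.0, 0.5, -2.2]
grip_width: 0.0202
```

```bash
python3 - <<'E'
from h import *
o=st(); go(.5475,-.3072,.104,None,2)
E
```

```text
t 35.37 p [ 0.548  -0.307   0.1084] rot [2.912e+00 1.175e+00 2.000e-03] F [-0.   0.5 -2.2] T [-0.08  0.04  0.01] w 0.0202
psi -46.04 -> -46.04 rows 2 world mm [-0.5 -0.2 -4.4] tot turn [ 0.0015 -0.0005  0.    ]
[-0.2, -0.1, 2.2] [0.0007, -0.0002, 0.0]
```

drive_tool(plan=[-0.2,0,2,0.001,0,0,15,0,0,2,0.001,0,0,15,0,0,2,0,0,0,15])

```text
time_s: 35.62
position: [0.5487, -0.3074, 0.1064]
tool_rot: [2.912, 1.175, 0.006]
force: [-3.9, 3.2, 12.1]
grip_width: 0.0209
```

```bash
python3 - <<'E'
from h import *
o=st(); go(.5475,-.3072,.100,None,2)
E
```

```text
t 35.62 p [ 0.5487 -0.3074  0.1064] rot [2.912 1.175 0.006] F [-3.9  3.2 12.1] T [ 0.68  1.01 -0.03] w 0.0209
psi -46.06 -> -46.06 rows 2 world mm [-1.2  0.2 -6.4] tot turn [ 0.0026 -0.0031  0.    ]
[-0.4, -0.5, 3.2] [0.0013, -0.0015, 0.0]
```

drive_tool(plan=[-0.4,-0.5,-0.5,0,-0.001,0,15,-0.5,-0.6,0.2,0,-0.001,0,15,-0.3,-0.3,0.5,0,0,0,15])

```text
time_s: 35.87
position: [0.5473, -0.308, 0.1077]
tool_rot: [2.91, 1.173, 0.006]
force: [-0.3, 0.5, -2.7]
grip_width: 0.0211
```

```bash
python3 - <<'E'
from h import *
o=st(); go(.5475,-.3072,.100,None,2)
E
```

```text
t 35.87 p [ 0.5473 -0.308   0.1077] rot [2.91  1.173 0.006] F [-0.3  0.5 -2.7] T [-0.03  0.    0.  ] w 0.0211
psi -46.09 -> -46.09 rows 2 world mm [ 0.2  0.8 -7.7] tot turn [ 0.0052 -0.0017  0.    ]
[0.3, -0.2, 3.9] [0.0026, -0.0008, 0.0]
```

drive_tool(plan=[0.4,-0.4,1.5,0.002,-0.001,0,15,0.3,-0.4,1.5,0.002,-0.001,0,15,0,-0.2,1.5,0.001,0,0,15])

```text
time_s: 36.12
position: [0.5481, -0.3074, 0.1064]
tool_rot: [2.911, 1.173, 0.003]
force: [-3.1, 1.6, 9.0]
grip_width: 0.0201
```

```bash
python3 - <<'E'
from h import *
o=st(); go(.5475,-.3072,.100,None,2)
E
```

```text
t 36.12 p [ 0.5481 -0.3074  0.1064] rot [2.911 1.173 0.003] F [-3.1  1.6  9. ] T [ 0.37  0.84 -0.03] w 0.0201
psi -46.12 -> -46.12 rows 2 world mm [-0.6  0.2 -6.4] tot turn [ 0.0037 -0.0007  0.    ]
[-0.1, -0.3, 3.2] [0.0018, -0.0004, 0.0]
```

drive_tool(plan=[-0.4,-0.4,0,0.001,0,0,15,-0.4,-0.4,0.3,0.001,0,0,15,-0.3,-0.3,0.6,0,0,0,15,0,0,0.8,0,0,0,15])

```text
time_s: 36.45
position: [0.5477, -0.3075, 0.1065]
tool_rot: [2.911, 1.173, 0.006]
force: [-2.4, 2.0, 8.4]
grip_width: 0.02
```

```bash
python3 - <<'E'
from h import *
o=st(); go(.5475,-.3072,.100,None,2)
E
```

```text
t 36.45 p [ 0.5477 -0.3075  0.1065] rot [2.911 1.173 0.006] F [-2.4  2.   8.4] T [ 0.43  0.55 -0.06] w 0.02
psi -46.11 -> -46.11 rows 2 world mm [-0.2  0.3 -6.5] tot turn [ 0.004  -0.0026  0.    ]
[0.0, -0.2, 3.3] [0.002, -0.0013, 0.0]
```

drive_tool(plan=[-0.1,-0.9,-0.2,0.001,-0.001,0,15,-0.1,-0.9,0.4,0.001,0,0,15,0,-0.3,0.8,0,0,0,15,0,0,0.8,0,0,0,15])

```text
time_s: 36.78
position: [0.5476, -0.3067, 0.1063]
tool_rot: [2.91, 1.173, 0.007]
force: [-2.5, 1.6, 7.2]
grip_width: 0.0204
```

```bash
python3 - <<'E'
from h import *
o=st(); go(.5475,-.3072,.100,None,2)
s=cam('scene'); a=cv2.resize(s['frame'][180:235,145:205],None,fx=10,fy=10,interpolation=2); cv2.imwrite('pics/i3.png',a[...,::-1])
E
```

```text
t 36.78 p [ 0.5476 -0.3067  0.1063] rot [2.91  1.173 0.007] F [-2.5  1.6  7.2] T [ 0.32  0.57 -0.04] w 0.0204
psi -46.11 -> -46.11 rows 2 world mm [-0.1 -0.5 -6.3] tot turn [ 0.0055 -0.0029  0.    ]
[-0.2, 0.1, 3.1] [0.0027, -0.0014, 0.0]
```

View pics/i3.png

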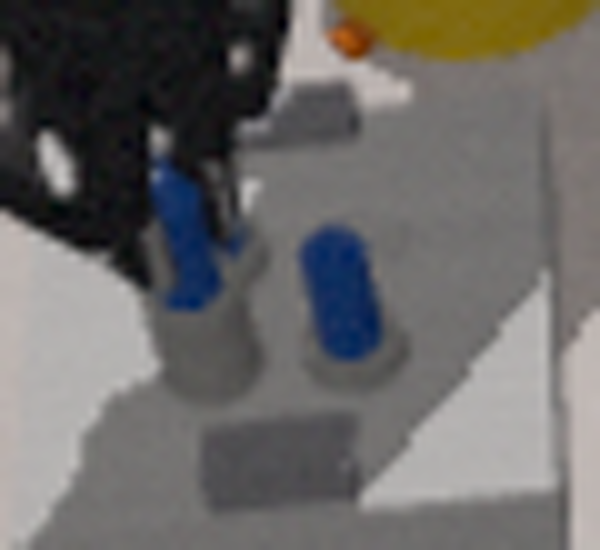

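drive_tool(plan=[0.6,0.2,-0.2,0.002,-0.001,0,15,0.6,0,0.3,0.001,-0.001,0,15,0.4,0,0.7,0.001,0,0,15,0,0,0.9,0,0,0,15])

```text
time_s: 37.17
position: [0.5478, -0.3056, 0.1031]
tool_rot: [-2.914, -1.173, 0.002]
force: [0.2, -0.6, -2.4]
grip_width: 0.0201
```

```bash
python3 - <<'E'
from h import *
o=st(); go(.5475,-.3072,.100,None,2)
E
```

```text
t 37.17 p [ 0.5478 -0.3056  0.1031] rot [-2.914e+00 -1.173e+00  2.000e-03] F [ 0.2 -0.6 -2.4] T [ 0.01 -0.03 -0.02] w 0.0201
psi -46.13 -> -46.13 rows 2 world mm [-0.3 -1.6 -3.1] tot turn [-0.0009  0.001   0.    ]
[-0.7, 0.5, 1.5] [-0.0005, 0.0005, 0.0]
```

It dropped in (z 0.1031, no axial force). Pressing home to 0.0719.

drive_tool(plan=[0,0,3,0,0,0,15,0,0,5,0,0,0,15,0,0,5,0,0,0,15,0,0,5,0,0,0,15,0,0,5,0,0,0,15,0,0,3,0,0,0,15,0,0,2,0,0,0,15])

```text
time_s: 37.75
position: [0.548, -0.3054, 0.0717]
tool_rot: [-2.913, -1.173, 0.002]
force: [-6.7, 4.8, 27.8]
grip_width: 0.0206
```

drive_tool(plan=[0,0,2,0,0,0,15,0,0,2,0,0,0,15,0,0,1.5,0,0,0,15])

```text
time_s: 38.0
position: [0.5478, -0.3054, 0.0718]
tool_rot: [2.913, 1.173, 0.001]
force: [-1.7, 1.3, 4.7]
grip_width: 0.02
```

```bash
python3 - <<'E'
from h import *
o=st()
E
```

```text
t 38.0 p [ 0.5478 -0.3054  0.0718] rot [2.913e+00 1.173e+00 1.000e-03] F [-1.7  1.3  4.7] T [0.15 0.39 0.02] w 0.02
```

drive_tool(plan=[0,0,0,0,0,0,38,0,0,0,0,0,0,38,0,0,0,0,0,0,38,0,0,-10,0,0,0,38,0,0,-20,0,0,0,38,0,0,-30,0,0,0,38,0,0,-30,0,0,0,38,0,0,-30,0,0,0,38,0,0,-20,0,0,0,38], newtons=25)

```text
time_s: 38.75
position: [0.5437, -0.3029, 0.2135]
tool_rot: [-2.905, -1.17, 0.012]
force: [0.4, -1.0, -0.2]
grip_width: 0.0379
```

```bash
python3 - <<'E'
from h import *
o=st(); go(.495,.268,.22,42.4,22)
s=cam('scene'); t=cam('top')
save(s,'m1.png',(60,100,460,300),2)
for b in blobs(s,'orange',5): print('or',b[0],b[1].round(1))
for d,n in((s,'scene'),(t,'top')):
    for m in nets.masks_of('pin0',n): print(n,round(m['p'],2),np.round(m['box']))
E
```

```text
t 38.75 p [ 0.5437 -0.3029  0.2135] rot [-2.905 -1.17   0.012] F [ 0.4 -1.  -0.2] T [-0.07 -0.02 -0.03] w 0.0379
psi -46.12 -> 42.4 rows 22 world mm [-48.7 570.9   6.5] tot turn [-0.0122 -0.0067 -1.545 ]
[16.4, -20.2, -0.1] [-0.0006, -0.0003, -0.0702]
[17.8, -19.0, -0.1] [-0.0006, -0.0003, -0.0702]
[19.1, -17.7, -0.1] [-0.0006, -0.0003, -0.0702]
[20.3, -16.4, -0.2] [-0.0006, -0.0003, -0.0702]
[21.4, -14.9, -0.2] [-0.0006, -0.0003, -0.0702]
[22.4, -13.4, -0.2] [-0.0006, -0.0003, -0.0702]
[23.2, -11.8, -0.2] [-0.0006, -0.0003, -0.0702]
[24.0, -10.1, -0.2] [-0.0006, -0.0003, -0.0702]
[24.7, -8.4, -0.2] [-0.0006, -0.0003, -0.0702]
[25.2, -6.6, -0.2] [-0.0006, -0.0003, -0.0702]
[25.6, -4.9, -0.2] [-0.0006, -0.0003, -0.0702]
[25.9, -3.1, -0.3] [-0.0006, -0.0003, -0.0702]
[26.0, -1.2, -0.3] [-0.0006, -0.0003, -0.0702]
[26.0, 0.6, -0.3] [-0.0006, -0.0003, -0.0702]
[25.9, 2.4, -0.3] [-0.0006, -0.0003, -0.0702]
[25.7, 4.2, -0.3] [-0.0006, -0.0003, -0.0702]
[25.3, 6.0, -0.3] [-0.0006, -0.0003, -0.0702]
[24.9, 7.8, -0.3] [-0.0006, -0.0003, -0.0702]
[24.2, 9.5, -0.3] [-0.0006, -0.0003, -0.0702]
[23.5, 11.2, -0.3] [-0.0006, -0.0003, -0.0702]
[22.7, 12.8, -0.3] [-0.0006, -0.0003, -0.0702]
[21.7, 14.4, -0.3] [-0.0006, -0.0003, -0.0702]
or 110 [189.5 159. ]
or 116 [325.8 177.2]
or 10 [179.7 183.3]
or 16 [313.  202.5]
scene 0.66 [163. 192. 171. 210.]
scene 0.62 [175. 202. 187. 220.]
scene 0.55 [144. 188. 199. 242.]
scene 0.44 [285. 182. 295. 204.]
top 0.51 [323. 192. 326. 197.]
top 0.42 [223. 206. 234. 214.]
top 0.16 [176. 194. 210. 226.]
```

View pics/m1.png

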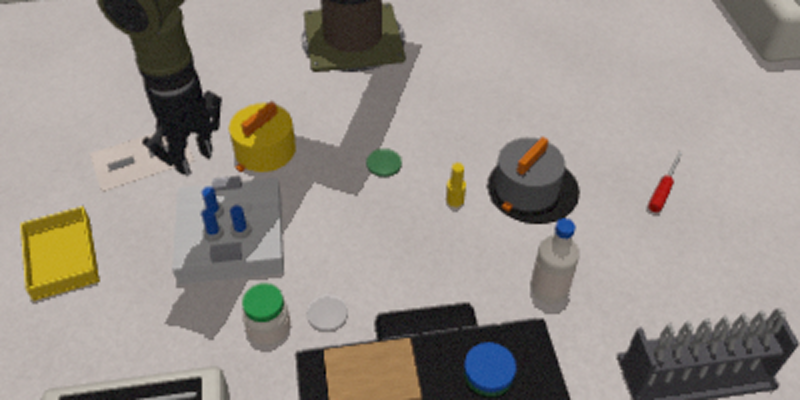

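drive_tool(plan=[8,-10,0,0,0,-0.05,45,17,-20,0,-0.001,0,-0.08,45,18,-19,0,-0.001,0,-0.08,45,20,-17,0,-0.001,0,-0.08,45,22,-15,0,-0.001,0,-0.08,45,23,-13,0,-0.001,0,-0.08,45,24,-11,0,0,0,-0.08,45,25,-9,0,0,0,-0.08,45,25,-7,0,0,0,-0.08,45,26,-5,0,0,0,-0.08,45,26,-3,0,0,0,-0.08,45,20,0,0,0,0,-0.06,45])

```text
time_s: 39.95
position: [0.4979, 0.0023, 0.1927]
tool_rot: [-2.033, -2.339, 0.031]
force: [0.4, -0.3, 0.2]
grip_width: 0.0455
```

```bash
python3 - <<'E'
from h import *
o=st(); go(.495,.268,.2,42.4,12)
E
```

```text
t 39.95 p [0.4979 0.0023 0.1927] rot [-2.033 -2.339  0.031] F [ 0.4 -0.3  0.2] T [-0.04 -0.03 -0.  ] w 0.0455
psi 8.03 -> 42.4 rows 12 world mm [ -2.9 265.7   7.3] tot turn [-0.0359 -0.0305 -0.6002]
[22.0, 2.8, -0.3] [-0.003, -0.0025, -0.05]
[21.8, 3.9, -0.4] [-0.003, -0.0025, -0.05]
[21.6, 5.0, -0.4] [-0.003, -0.0025, -0.05]
[21.3, 6.1, -0.5] [-0.003, -0.0025, -0.05]
[21.0, 7.1, -0.5] [-0.003, -0.0025, -0.05]
[20.6, 8.2, -0.5] [-0.003, -0.0025, -0.05]
[20.1, 9.2, -0.5] [-0.003, -0.0025, -0.05]
[19.7, 10.2, -0.6] [-0.003, -0.0025, -0.05]
[19.1, 11.2, -0.6] [-0.003, -0.0025, -0.05]
[18.5, 12.1, -0.6] [-0.003, -0.0025, -0.05]
[17.9, 13.0, -0.6] [-0.003, -0.0025, -0.05]
[17.2, 13.9, -0.6] [-0.003, -0.0025, -0.05]
```

drive_tool(plan=[18,2,0,-0.003,-0.003,-0.05,45,24,4,0,-0.003,-0.003,-0.055,45,25,6,0,-0.003,-0.003,-0.055,45,25,7,0,-0.003,-0.003,-0.055,45,25,8,-1,-0.003,-0.003,-0.055,45,24,9,-1,-0.003,-0.003,-0.055,45,23,10,-1,-0.003,-0.003,-0.055,45,21,11,-1,-0.003,-0.003,-0.055,45,18,10,0,-0.003,-0.002,-0.055,45,13,9,0,-0.003,-0.002,-0.055,45,8,6,0,0,0,-0.04,45,4,3,0,0,0,-0.015,45])

```text
time_s: 40.95
position: [0.467, 0.2594, 0.177]
tool_rot: [-1.2, -2.864, 0.045]
force: [-0.1, 0.1, -0.6]
grip_width: 0.0452
```

```bash
python3 - <<'E'
from h import *
o=st(); go(.4955,.267,.12,42.4,4)
E
```

```text
t 40.95 p [0.467  0.2594 0.177 ] rot [-1.2   -2.864  0.045] F [-0.1  0.1 -0.6] T [-0.02 -0.06  0.01] w 0.0452
psi 44.58 -> 42.4 rows 4 world mm [ 28.5   7.6 -57. ] tot turn [-0.0411 -0.0211  0.0376]
[-3.7, 6.8, 14.1] [-0.0103, -0.0053, 0.0094]
```

drive_tool(plan=[-4,7,9,-0.01,-0.005,0.009,45,-4,8,13,-0.011,-0.006,0.009,45,-4,8,13,-0.011,-0.006,0.009,45,-3,6,12,-0.01,-0.005,0.009,45,-1,1,5,0,0,0,45])

```text
time_s: 41.37
position: [0.4974, 0.2668, 0.1194]
tool_rot: [-1.268, -2.874, 0.006]
force: [-0.7, -0.2, -0.1]
grip_width: 0.0449
```

```bash
python3 - <<'E'
from h import *
o=st(); go(.4955,.267,.0775,42.4,4)
E
```

```text
t 41.37 p [0.4974 0.2668 0.1194] rot [-1.268 -2.874  0.006] F [-0.7 -0.2 -0.1] T [-0.02  0.02  0.03] w 0.0449
psi 42.38 -> 42.4 rows 4 world mm [ -1.9   0.2 -41.9] tot turn [-0.0037  0.0015 -0.0003]
[0.4, -0.3, 10.5] [-0.0009, 0.0004, -0.0001]
```

drive_tool(plan=[0.5,0,8,-0.001,0,0,45,0.5,-0.5,12,-0.001,0,0,45,0.5,-0.5,12,-0.001,0,0,45,0,0,6,0,0,0,45,0,0,1,0,0,0,25,0,0,0,0,0,0,5,0,0,0,0,0,0,5,0,0,0,0,0,0,5,0,0,0,0,0,0,5], newtons=60)

```text
time_s: 42.12
position: [0.4931, 0.2626, 0.0766]
tool_rot: [-1.272, -2.868, 0.013]
force: [-0.4, -0.0, -3.9]
grip_width: 0.013
```

```bash
python3 - <<'E'
from h import *
o=st(); print(psi_now(o))
E
```

```text
t 42.12 p [0.4931 0.2626 0.0766] rot [-1.272 -2.868  0.013] F [-0.4 -0.  -3.9] T [ 0.04  0.   -0.03] w 0.013
42.15571673789293
```

drive_tool(plan=[0,0,-10,0,0,0,5,0,0,-22,-0.002,-0.002,0,5,0,0,-30,-0.002,-0.002,0,5,0,0,-33,-0.002,-0.002,0,5,0,0,-33,-0.002,-0.002,0,5,0,0,-25,0,0,0,5,0,0,-10,0,0,0,5])

```text
time_s: 42.7
position: [0.4879, 0.2608, 0.2448]
tool_rot: [-1.273, -2.87, 0.025]
force: [0.9, -0.2, -4.2]
grip_width: 0.0125
```

```bash
python3 - <<'E'
from h import *
o=st(); print(psi_now(o)); go(.5242,-.2825,.24,42,20)
E
```

```text
t 42.7 p [0.4879 0.2608 0.2448] rot [-1.273 -2.87   0.025] F [ 0.9 -0.2 -4.2] T [ 0.09 -0.03 -0.04] w 0.0125
42.17499660070957
psi 42.17 -> 42 rows 20 world mm [  36.3 -543.3   -4.8] tot turn [-0.0155  0.0048  0.0031]
[-21.4, -16.9, 0.4] [-0.0008, 0.0002, 0.0002]
```

drive_tool(plan=[-10,-8,0,-0.001,0,0,5,-18,-14,0,-0.001,0,0,5,-24,-19,0,-0.001,0,0,5,-25,-20,0,-0.001,0,0,5,-25,-20,0,-0.001,0,0,5,-25,-20,0,-0.001,0,0,5,-25,-20,0,-0.001,0,0,5,-25,-20,0,-0.001,0,0,5,-25,-20,0,-0.001,0,0,5,-25,-20,0,-0.001,0,0,5,-25,-20,0,0,0,0,5,-25,-20,0,0,0,0,5])

```text
time_s: 43.7
position: [0.5057, -0.1059, 0.2512]
tool_rot: [1.255, 2.879, -0.005]
force: [0.7, 0.6, -3.4]
grip_width: 0.0131
```

```bash
python3 - <<'E'
from h import *
o=st(); print(psi_now(o)); go(.5242,-.2825,.23,42,9)
E
```

```text
t 43.7 p [ 0.5057 -0.1059  0.2512] rot [ 1.255  2.879 -0.005] F [ 0.7  0.6 -3.4] T [ 0.05 -0.02 -0.02] w 0.0131
42.884487740615114
psi 42.88 -> 42 rows 9 world mm [  18.5 -176.6  -21.2] tot turn [-0.0024  0.0025  0.0154]
[-15.9, -11.7, 2.4] [-0.0003, 0.0003, 0.0017]
```

drive_tool(plan=[-23,-17,1,0,0,0.002,5,-23,-17,2,0,0,0.002,5,-22,-16,2,0,0,0.002,5,-20,-15,2,0,0,0.002,5,-17,-12,2,0,0,0.002,5,-12,-9,2,0,0,0.002,5,-8,-6,2,0,0,0.002,5,-4,-3,2,0,0,0,5,-2,-1,1,0,0,0,5])

```text
time_s: 44.45
position: [0.5122, -0.285, 0.2318]
tool_rot: [-1.29, -2.854, 0.014]
force: [-0.2, 0.2, -4.9]
grip_width: 0.0129
```

```bash
python3 - <<'E'
from h import *
o=st(); print(psi_now(o)); go(.5242,-.2825,.19,42,4)
E
```

```text
t 44.45 p [ 0.5122 -0.285   0.2318] rot [-1.29  -2.854  0.014] F [-0.2  0.2 -4.9] T [ 0.08 -0.   -0.02] w 0.0129
41.336862829722506
psi 41.34 -> 42 rows 4 world mm [ 12.    2.5 -41.8] tot turn [-0.012  -0.0053 -0.0116]
[-1.6, 2.7, 10.4] [-0.003, -0.0013, -0.0029]
```

drive_tool(plan=[-2,3,8,-0.003,-0.001,-0.003,5,-2,3,11,-0.003,-0.001,-0.003,5,-2,3,10,-0.003,-0.001,-0.003,5,-1,2,7,-0.002,-0.001,-0.002,5,0,0,2,0,0,0,5])

```text
time_s: 44.87
position: [0.5251, -0.279, 0.1909]
tool_rot: [-1.271, -2.87, -0.004]
force: [-1.0, -0.4, -4.4]
grip_width: 0.013
```

```bash
python3 - <<'E'
from h import *
o=st(); ps=psi_now(o); print(ps); go(.5242,-.2825,.18,42,2)
s=cam('scene'); p=np.array(o['position'])
b=min(blobs(s,'orange',5),key=lambda b:np.hypot(*(b[1]-proj(s,p+[0,0,.01])))) 
for off in(-.004,0,.004):
    c=p[:2]+off*np.array([-np.sin(np.radians(ps)),np.cos(np.radians(ps))])+[.0016,.0027]
    P=np.array([proj(s,q) for q in box(c,ps-90,.04,.007,p[2]-.0025,p[2]+.0255)]); print(off,P.min(0).round(1),P.max(0).round(1))
print(b[0],b[2].min(0)-.5,b[2].max(0)+.5)
for q in blobs(s,'orange',3): print(q[0],q[1].round(1))
save(s,'f1.png',(130,130,220,240),5.4)
E
```

```text
t 44.87 p [ 0.5251 -0.279   0.1909] rot [-1.271 -2.87  -0.004] F [-1.  -0.4 -4.4] T [0.07 0.   0.04] w 0.013
42.23067347727979
psi 42.23 -> 42 rows 2 world mm [ -0.9  -3.5 -10.9] tot turn [ 0.0014 -0.0033  0.004 ]
[-1.0, -1.5, 5.5] [0.0007, -0.0017, 0.002]
-0.004 [153.6 168.7] [177.1 191.4]
0 [154.6 168. ] [178.1 190.6]
0.004 [155.6 167.3] [179.  189.9]
82 [154.5 176.5] [165.5 189.5]
104 [189.7 159. ]
14 [174.1 176.8]
82 [160.1 183.3]
16 [155.8 207.6]
```

View pics/f1.png

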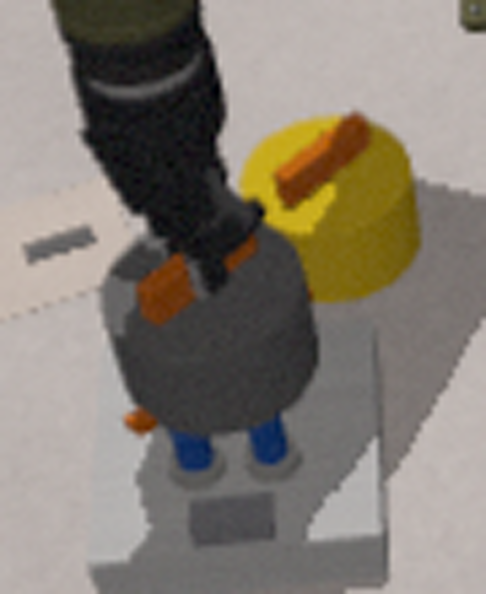

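```bash
python3 - <<'E'
from h import *
o=ctrl.observe(); ps=np.radians(psi_now(o)); p=np.array(o['position']); tx=np.array([-np.sin(ps),np.cos(ps)]); s=cam('scene')
for off in(-.004,0,.004):
    c=p[:2]+off*tx+[.0016,.0027]
    P=cyl(c-tx*.066,.0065,p[2]-.0725,p[2]-.0645); print(off,sil(s,P)[0].round(2))
    Q=cyl(c,.06,p[2]-.0725,p[2]-.0025); q=np.array([proj(s,x) for x in Q]); print(q.min(0).round(1),q.max(0).round(1))
g=cv2.cvtColor(s['frame'],cv2.COLOR_RGB2GRAY); print(g[196,140:196]); print(g[197:216,170])
E
```

```text
-0.004 [154.88 208.55]
[147.4 169.5] [188.4 211.3]
0 [155.81 207.8 ]
[148.3 168.8] [189.2 210.6]
0.004 [156.75 207.05]
[149.3 168.1] [190.1 209.8]
[183 183 184 182 183 183 183 181 178 177 177 131  69  56  58  56  57  57
  59  59  59  64  62  61  61  64  63  62  60  59  53  57  57  56  58  55
  55  53  59  52  52  52  57  55  54  50  45  43  38 106 114 114 115 115
 113 114]
[ 57  58  58  58  58  56  53  58  51  56  55  54  59  82 106 103  93  91
  90]
```

drive_tool(plan=[-1,-1.5,5,0,-0.001,0.002,5,-1,-1.5,9,0,-0.001,0.002,5,-0.5,-0.5,11,0,-0.001,0,5,0,0,11,0,0,0,5,0,0,8,0,0,0,5,0,0,5,0,0,0,5,0,0,3,0,0,0,5])

```text
time_s: 45.55
position: [0.5256, -0.2845, 0.1389]
tool_rot: [1.275, 2.863, -0.0]
force: [-1.3, 0.7, -4.0]
grip_width: 0.0132
```

```bash
python3 - <<'E'
from h import *
o=st(); go(.5242,-.2828,.128,42,2)
E
```

```text
t 45.55 p [ 0.5256 -0.2845  0.1389] rot [ 1.275  2.863 -0.   ] F [-1.3  0.7 -4. ] T [ 0.01  0.03 -0.  ] w 0.0132
psi 42.0 -> 42 rows 2 world mm [ -1.4   1.7 -10.9] tot turn [ 0.0028  0.0066 -0.    ]
[1.1, 0.0, 5.4] [0.0014, 0.0033, -0.0]
```

drive_tool(plan=[1,0,3,0.001,0.003,0,5,1,0,4,0.001,0.003,0,5,0.5,0,3,0,0,0,5])

```text
time_s: 45.8
position: [0.524, -0.2829, 0.1283]
tool_rot: [1.278, 2.869, 0.001]
force: [-0.2, -0.6, -2.6]
grip_width: 0.0126
```

```bash
python3 - <<'E'
from h import *
o=st(); go(.5242,-.2828,.119,42,3)
E
```

```text
t 45.8 p [ 0.524  -0.2829  0.1283] rot [1.278e+00 2.869e+00 1.000e-03] F [-0.2 -0.6 -2.6] T [ 0.01 -0.02 -0.01] w 0.0126
psi 41.97 -> 42 rows 3 world mm [ 0.2  0.1 -9.3] tot turn [ 0.0007  0.0007 -0.0005]
[-0.0, 0.1, 3.1] [0.0002, 0.0002, -0.0002]
```

drive_tool(plan=[0,0,3,0,0,0,5,0,0,3,0,0,0,5,0,0,2.5,0,0,0,5,0,0,1.5,0,0,0,5])

```text
time_s: 46.13
position: [0.5245, -0.283, 0.1177]
tool_rot: [1.277, 2.868, 0.001]
force: [-0.5, 0.1, -4.0]
grip_width: 0.0129
```

```bash
python3 - <<'E'
from h import *
o=st(); go(.5242,-.2828,.1175,42,1)
E
```

```text
t 46.13 p [ 0.5245 -0.283   0.1177] rot [1.277e+00 2.868e+00 1.000e-03] F [-0.5  0.1 -4. ] T [-0.04 -0.01 -0.04] w 0.0129
psi 41.98 -> 42 rows 1 world mm [-0.3  0.2 -0.2] tot turn [ 0.0012  0.0018 -0.0003]
[0.3, -0.1, 0.2] [0.0012, 0.0018, -0.0003]
```

drive_tool(plan=[0.2,0,1,0.001,0.001,0,5,0,0,1,0,0,0,5])

```text
time_s: 46.3
position: [0.5249, -0.2829, 0.117]
tool_rot: [1.277, 2.868, -0.0]
force: [-3.5, 2.7, 8.2]
grip_width: 0.0128
```

```bash
python3 - <<'E'
from h import *
o=st()
E
```

```text
t 46.3 p [ 0.5249 -0.2829  0.117 ] rot [ 1.277  2.868 -0.   ] F [-3.5  2.7  8.2] T [ 0.33  1.   -0.07] w 0.0128
```

drive_tool(plan=[0,0,-0.3,0,0,-0.05,5,0,0,0,0,0,-0.08,5,0,0,0,0,0,-0.08,5,0,0,0,0,0,-0.08,5,0,0,0,0,0,-0.08,5,0,0,0,0,0,-0.08,5,0,0,0,0,0,-0.08,5,0,0,0,0,0,-0.04,5])

```text
time_s: 46.97
position: [0.5253, -0.2833, 0.1178]
tool_rot: [0.376, 3.115, -0.003]
force: [-0.8, 0.8, -4.2]
grip_width: 0.0129
```

```bash
python3 - <<'E'
from h import *
o=st(); print(psi_now(o)); go(.5242,-.2828,.1172,88,4)
E
```

```text
t 46.97 p [ 0.5253 -0.2833  0.1178] rot [ 3.760e-01  3.115e+00 -3.000e-03] F [-0.8  0.8 -4.2] T [-0.02 -0.03  0.03] w 0.0129
76.24225564629256
psi 76.24 -> 88 rows 4 world mm [-1.1  0.5 -0.6] tot turn [-0.0021  0.0036 -0.2052]
[0.3, 0.1, 0.1] [-0.0005, 0.0009, -0.0513]
[0.3, 0.1, 0.1] [-0.0005, 0.0009, -0.0513]
[0.3, 0.1, 0.1] [-0.0005, 0.0009, -0.0513]
[0.3, 0.1, 0.1] [-0.0005, 0.0009, -0.0513]
```

drive_tool(plan=[0.2,0,0.3,0,0.001,-0.05,5,0.2,0,0.3,0,0.001,-0.05,5,0.2,0,0,0,0.001,-0.05,5,0,0,0,0,0,-0.04,5])

```text
time_s: 47.3
position: [0.5245, -0.2835, 0.117]
tool_rot: [-0.063, -3.141, 0.004]
force: [-0.6, -0.3, -2.8]
grip_width: 0.0129
```

```bash
python3 - <<'E'
from h import *
o=st(); print(psi_now(o))
E
```

```text
t 47.3 p [ 0.5245 -0.2835  0.117 ] rot [-0.063 -3.141  0.004] F [-0.6 -0.3 -2.8] T [-0.04  0.07 -0.01] w 0.0129
87.6869404462728
```

drive_tool(plan=[0,0,0.2,0,0,-0.02,5,0,0,0.2,0,0,-0.02,5,0,0,0,0,0,-0.02,5])

```text
time_s: 47.55
position: [0.5246, -0.2827, 0.1172]
tool_rot: [-0.035, 3.141, -0.002]
force: [-1.8, 3.9, 0.0]
grip_width: 0.013
```

```bash
python3 - <<'E'
from h import *
o=st(); print(psi_now(o))
E
```

```text
t 47.55 p [ 0.5246 -0.2827  0.1172] rot [-3.500e-02  3.141e+00 -2.000e-03] F [-1.8  3.9  0. ] T [ 0.93  0.22 -0.59] w 0.013
91.2701970608556
```

The stop is felt: −0.59 N m at ψ 91.3°, which matches base yaw plus 3°. I'll relax slightly, release and back off.

drive_tool(plan=[0,0,0,0,0,0.02,5,0,0,0,0,0,0,5,0,0,0,0,0,0,40,0,0,0,0,0,0,40,0,0,0,0,0,0,40,0,0,-10,0,0,0,40,0,0,-20,0,0,0,40,0,0,-30,0,0,0,40,0,0,-30,0,0,0,40,0,0,-20,0,0,0,40])

```text
time_s: 48.38
position: [0.5231, -0.2827, 0.2304]
tool_rot: [0.001, -3.138, 0.002]
force: [-0.2, -0.2, 0.8]
grip_width: 0.04
```

drive_tool(plan=[5,10,-5,0,0,0,40,10,20,-5,0,0,0,40,14,28,-5,0,0,0,40,14,28,0,0,0,0,40,14,28,0,0,0,0,40,14,28,0,0,0,0,40,14,28,0,0,0,0,40,14,28,0,0,0,0,40,10,20,0,0,0,0,40,5,10,0,0,0,0,40])

```text
time_s: 49.22
position: [0.4041, -0.0464, 0.2496]
tool_rot: [0.008, 3.128, -0.013]
force: [-0.2, -0.2, 0.1]
grip_width: 0.0401
```

```bash
python3 - <<'E'
from h import *
o=st(); t=cam('top'); s=cam('scene')
for d,n,c0,z in((t,'top',(334,195),.143),(s,'scene',(169,195),.143)):
    b=min(blobs(d,'orange'),key=lambda b:np.hypot(*(b[1]-c0))); print(n,b[0],b[1].round(1),axis(d,b[2],z))
a=cv2.resize(t['frame'][150:260,250:370],None,fx=3.3,fy=3.3,interpolation=2); b=cv2.resize(s['frame'][140:250,130:250],None,fx=3.3,fy=3.3,interpolation=2)
cv2.imwrite('pics/end.png',np.hstack([a,b])[...,::-1])
E
```

```text
t 49.22 p [ 0.4041 -0.0464  0.2496] rot [ 0.008  3.128 -0.013] F [-0.2 -0.2  0.1] T [ 0.04 -0.04 -0.03] w 0.0401
top 71 [334.6 194.7] (array([ 0.52424418, -0.28502926]), np.float64(-179.65284484281867), np.float64(0.07664429829921095))
scene 96 [169.  194.9] (array([ 0.53989611, -0.27903141]), np.float64(-179.18439091024382), np.float64(0.09648981656550268))
```

View pics/end.png

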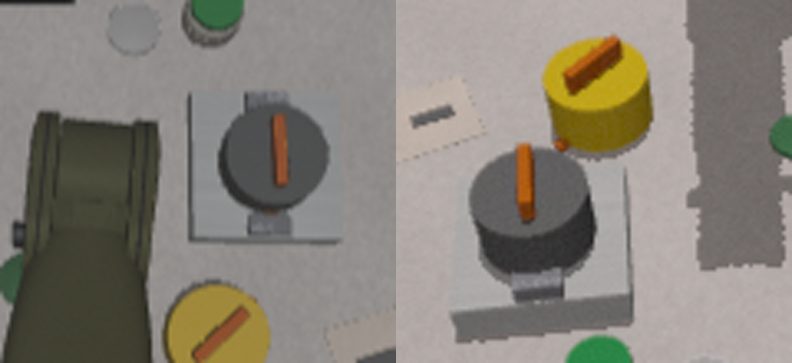

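```bash
python3 -c "
from h import *
print(ctrl.job_done()); st()"
```

```text
the job is handed in; nothing more can be done
None
the job is handed in; nothing more can be done
```

The job is done and handed in at about 49 s of the 192 s allowed. `job_done` gives no verdict.

- **Cover off:** It turned freely clockwise seen from above, with no stop felt. I turned it about 50°, lifted it off and stood it upright on the rubber pad. One push while setting it down reached 37 N at the wrist.
- **Pins:** Only three blue pins were on the table, and all three are in the base. The gripper height at the end of each insertion matched the fully-home depth to within about 0.2 mm, with the bottom felt each time. A picture taken before the cover went back on showed all three standing in the base and none left on the table. The yellow look-alikes were not touched.
- **Cover on:** It went back down on the same side and turned back until the stop was felt (about 0.6 N m, where the 3° stop should be). I eased off roughly 1° and let go.
- **Last check:** The final picture shows the cover seated and its lugs under the keepers. The bar sits about 2° from its starting angle, towards the stop and inside the 3° play. I did not test the lock by pulling up on the cover.

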